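# Set out the drinks tray from the lidded chest

### The arm

A 6-joint arm with a two-finger parallel gripper is mounted at the origin on a cart in front of the work surface, level with it; the furniture and walls round the work are solid. World frame = base frame: x ahead of the robot, y to its left, z up, the work surface at z = 0. Lengths are in m, angles in rad, forces in N, time in s.
With the tool pointing down it reaches from about 0.3 to 0.775 m from the base axis. Payload 14.6 kg.
Tool frame: the origin (TCP) lies between the finger pads; the fingertips stand 11 mm ahead of it and the grasp point (between the pads) lies 8 mm behind it (r.tip_reach is the distance from the TCP to the fingertips, in m); z points along the fingers, y is the line along which they close (so a half turn about z gives the same grasp; the last joint's range is limited). The gripper opens to 94 mm and grips with 3 to 60 N. Pads are 16 mm wide; open, the fingers measure 119 mm over their backs; the gripper's body (75 mm by 177 mm) begins 78 mm behind the grasp point.
Start: joints at [1.139, 0.3, 1.521, -0, 1.321, -0.067], TCP at [0.196, 0.514, 0.187] pointing down, gripper open.
Joint ranges: [-3.03, 3.03], [-0.79, 2.21], [0.23, 2.52], [-1.04, 4.18], [0, 3.07], [-2.55, 2.55]. Speed limits (rad/s): [2.22, 2.22, 2.57, 3.14, 3.14, 3.14].

### API

Orientations are given as a rotation vector (axis times angle).
In Python, from rig import r gives the robot as it stands.
- The arm moves only by the shell command python3 -m pendant 'ROWS' [OPENING] [FORCE]. ROWS is JSON, a list of rows, each an object of numbers: "x", "y", "z": the shift along the tool's x, y, z in cm; "ax", "ay", "az": the turn, a rotation vector about the tool's x, y, z in rad. A call has 1 to 12 rows; each row shifts and turns the commanded pose from where the row before left it, along the tool's axes as they then stand; what a row does not reach is not made up. A row lasts 1/12 s, in which the tool goes at most 41.7 mm and 7.16 degrees, less where a joint would pass 70% of its speed; a pose out of reach is approached as far as the arm can. A call is refused whole if a number of a shift passes 4.17 or a number of a turn 0.125, either way. A call with a gripper value outside its range is refused whole. OPENING is the closure, from -1 (fully open) to 1 (shut), so that 0 is half open, set as the call begins (- or left out, the last holds). The fingers move at their own pace and stop on an object; FORCE is the grip in N (left out, the last holds). Time passes only in rows, so rows that do not move let the fingers close. It gives the time, the measured TCP pose, the force, the opening and the grip force at its end, in the units of the state.
- r.observe(): the state, without advancing time (a new reading comes with each control period).
- r.get_image(name): name is "scene" or "top"; returns the picture (480x640x3 uint8, blue, green, red); there is no depth.
- r.camera_model(name): a dict with "mtx" (3x3 intrinsics, pixels), "extrinsics" (4x4, takes a point from world to camera coordinates). Camera axes: x right, y down, z forward; pixel columns grow to the right and rows downward; lengths in m; the calibration is good to about 2 mm. A picture is of the moment at which its call begins. camera_model takes no time and is no camera call.
- r.close_job(): hands the job in; it is judged then, once.
The state is a dict: "time_s": time; "joint_pos": joint angles; "dq": joint speeds; "effort": joint torques, N m; "tcp_pos": TCP position; "ee_rot": TCP orientation; "force": force on the tool from outside, world axes, zero at the start; "moment": the same for the moment, N m; "width": finger opening in m; "grasp_force": force on a finger pad.
Only numpy, scipy, OpenCV 4.12 (cv2) and the standard library are available. Lean on these libraries where they do the work, as an engineer would, in place of code of your own. Each camera call takes 0.05 s, during which the arm holds its last target. There are 200 camera calls.

### The job

Set out the drinks: swing the lid of the wooden chest right back until it rests open on its stop by itself, then lift every can out of the chest and stand it upright on the serving tray. Both tea caddies on the tray go away into the chest; once the contents have changed places, close the chest's lid fully. Leave the wine glass where it stands.

Things in the scene. Friction and masses are not known exactly. Their poses are not given: they have to be found in the camera images.
- chest: Wooden drinks chest, fixed, on the left. Lower box 150 (x, front to back) x 352 (y) x 90 mm high, walls and floor 8 mm, open on top (inside 134 x 336). Origin: centre of its underside, z up, -x its front. 2 to 4 cans stand in it in a row along y, at any of four places about 82 mm apart, 0 to 16 mm forward of mid-depth; their tops are 143 mm above the underside.
- chest_lid (a joint): Lid angle, rad: 0 shut, grows as it opens up and back, stop at 1.72 (just past upright). Hollow wooden shell 150 x 352 mm, 70 mm deep, walls 8 mm, 0.4 kg, hinged along the far top edge of the lower box, over the cans when shut. Turns freely, lightly damped: let go below its balance point (about 1.0) it falls shut, beyond it it falls back on the stop and stays.
- lid_hinge (a point): Middle of the lid's hinge line, on the chest's far top edge: 75 mm behind the chest's origin and 90 mm above it. Its axes are the chest's; the hinge line runs along y.
- lid_handle (a point): Middle of the lid's round brass bar handle, 12 mm thick, 110 mm long, along y, on a post at each end, 50 mm in front of the lid's front face. Shut, it lies 200 mm in front of the hinge line and 45 mm above it; it turns with the lid (285 mm above the worktop when open, the lid itself 240). It can be pinched from above, fingers closing front to back, and turns in the grip.
- tray: Dark wooden serving tray, fixed on the right of the worktop, 180 mm (x) x 280 mm (y), floor 6 mm thick, rim 16 mm high (from the worktop) and 6 mm thick, small brass side handles. Origin at the centre of its underside, z up. At the start the two caddies stand on it.
- can_0_center (a point): Centre (half-way up) of a slim full drink can, 53 mm in diameter, 135 mm tall, 0.28 kg, z along its axis; at the start it stands upright in the chest. Best held across its upper 40 mm. Absent in some runs.
- can_1_center (a point): Centre (half-way up) of a slim full drink can, 53 mm in diameter, 135 mm tall, 0.28 kg, z along its axis; at the start it stands upright in the chest. Best held across its upper 40 mm. Absent in some runs.
- can_2_center (a point): Centre (half-way up) of a slim full drink can, 53 mm in diameter, 135 mm tall, 0.28 kg, z along its axis; at the start it stands upright in the chest. Best held across its upper 40 mm. Absent in some runs.
- can_3_center (a point): Centre (half-way up) of a slim full drink can, 53 mm in diameter, 135 mm tall, 0.28 kg, z along its axis; at the start it stands upright in the chest. Best held across its upper 40 mm. Absent in some runs.
- caddy_0_center (a point): Centre (half-way up) of a plain steel tea caddy: a closed cylinder 58 mm in diameter, 70 mm tall (wider and much shorter than the cans), its lid fixed on, 0.12 kg, z along its axis. At the start it stands upright on the tray.
- caddy_1_center (a point): Centre (half-way up) of a plain steel tea caddy: a closed cylinder 58 mm in diameter, 70 mm tall (wider and much shorter than the cans), its lid fixed on, 0.12 kg, z along its axis. At the start it stands upright on the tray.
- glass_center (a point): Centre of a stemmed wine glass, 91 mm wide, 245 mm tall, standing loose on the worktop behind the tray; bystander.

How it is judged:
By the outcome, as a careful person would: the job done as asked, in the order asked, and still so for the second after the job is handed in, with the robot touching nothing.
Of can_0, can_1, can_2, can_3 only 2 to 4 are there at a start; the rules pass over those that are not, and their reading is None.
At some moment in a run one of caddy_0, caddy_1 may be knocked a few centimetres aside while the robot is not near it.
It also fails if it takes over 210 s, if anything falls off the work surface, if the arm or the gripper's body presses on something with over 40 N, if the wrist force passes 120 N, or if a joint passes its speed limit or range.

## Working session

There is one attempt and no reset: what is moved stays moved. The work goes in short steps, Python scripts to look and compute and a shell command to move; the robot and the scene stay as the last step left them, time stands still between calls to the robot, and variables do not carry over. Pictures are saved under pics/ and viewed, at most 14 in all, crops included, and the job is handed in when it is done.

```bash
ls; mkdir -p pics; python3 - <<'E'
from rig import r
import cv2,numpy as np
np.set_printoptions(precision=4,suppress=True)
print(r.observe())
for n in("scene","top"):
    cv2.imwrite(f"pics/{n}0.png",r.get_image(n)); c=r.camera_model(n); print(n,np.array(c["mtx"]),np.array(c["extrinsics"]))
E
```

```text
pics
{'time_s': 0.0, 'joint_pos': array([ 1.1394,  0.3005,  1.5216, -0.    ,  1.3206, -0.0666]), 'dq': array([-0.0003,  0.0001,  0.0001, -0.0009, -0.0026,  0.0002]), 'effort': array([  0.0007, -53.182 , -35.2721,   0.0709,   0.0244,  -0.    ]), 'tcp_pos': array([0.1961, 0.5136, 0.1866]), 'ee_rot': array([-0.5697, -3.0892,  0.0017]), 'force': array([ 0.9735, -0.0185, -0.0149]), 'moment': array([-0.0636,  0.0193, -0.0203]), 'grasp_force': 0.0, 'width': 0.0940317488450103}
scene [[616.0127   0.     316.0677]
 [  0.     616.0127 232.7629]
 [  0.       0.       1.    ]] [[ 0.9049 -0.4255  0.0091 -0.4716]
 [-0.2349 -0.517  -0.8231  0.2435]
 [ 0.355   0.7427 -0.5678  1.1186]
 [ 0.      0.      0.      1.    ]]
top [[527.472    0.     324.1319]
 [  0.     527.472  240.1062]
 [  0.       0.       1.    ]] [[ 0.0159 -0.9996 -0.0229  0.0595]
 [-0.9823 -0.0114 -0.1871  0.5687]
 [ 0.1868  0.0255 -0.9821  1.3451]
 [ 0.      0.      0.      1.    ]]
```

View pics/scene0.png

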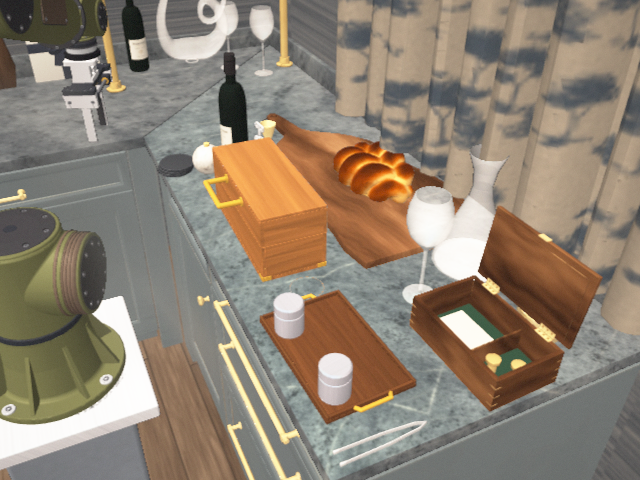

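View pics/top0.png

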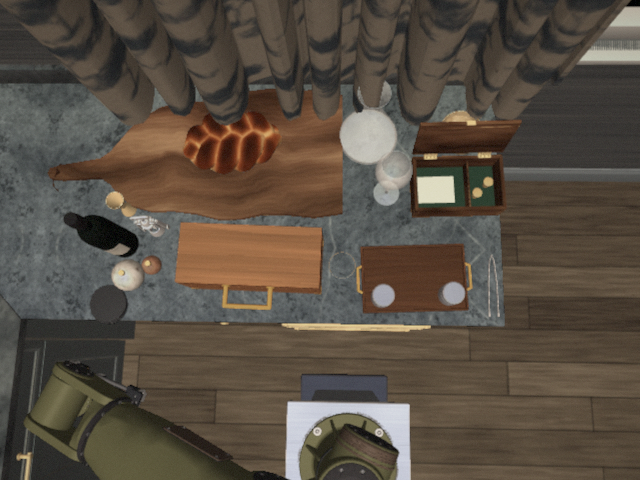

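Scene view: chest shut at around (270,205) px, its brass handle at (212,192), caddies at (289,315) and (335,378), and the glass at (430,240). Top view: lid across columns 177–322 and rows 223–292, handle at (247,306), tray at 361–467 / 245–312, caddies at (383,295) and (453,293).

```bash
cat > h.py <<'E'
from rig import r
import cv2,numpy as np
np.set_printoptions(precision=4,suppress=True)
def ray(n,uv):
    c=r.camera_model(n);K=np.array(c["mtx"]);E=np.array(c["extrinsics"]);R=E[:3,:3];C=-R.T@E[:3,3]
    return C,R.T@np.linalg.inv(K)@np.array([uv[0],uv[1],1.])
def plane(n,uv,z):
    C,d=ray(n,uv);return C+d*(z-C[2])/d[2]
def proj(n,P):
    c=r.camera_model(n);p=np.array(c["extrinsics"])@np.append(P,1);q=np.array(c["mtx"])@p[:3];return q[:2]/q[2]
def tri(a,b):
    A=[];B=[]
    for n,uv in(("top",a),("scene",b)):
        C,d=ray(n,uv);d=d/np.linalg.norm(d);M=np.eye(3)-np.outer(d,d);A.append(M);B.append(M@C)
    return np.linalg.lstsq(np.vstack(A),np.hstack(B),rcond=None)[0]
def blobs(m,amin):
    n,l,s,c=cv2.connectedComponentsWithStats(m.astype(np.uint8))
    return [(l==i,s[i],c[i]) for i in range(1,n) if s[i][4]>=amin]
E
python3 - <<'E'
from h import *
im=cv2.imread("pics/top0.png");hsv=cv2.cvtColor(im,cv2.COLOR_BGR2HSV)
for p in((250,250),(250,287),(225,300),(247,306),(410,270),(383,295)):print(p,hsv[p[1],p[0]])
H,S,V=cv2.split(hsv)
def roi(m,x0,y0,x1,y1):
    o=np.zeros_like(m);o[y0:y1,x0:x1]=m[y0:y1,x0:x1];return o
w=roi((H<20)&(S>90)&(V>150),165,215,335,296)
for b,s,c in blobs(w,300):
    cnt=max(cv2.findContours(b.astype(np.uint8),0,1)[0],key=cv2.contourArea)
    print("lid",s,cv2.approxPolyDP(cnt,4,True)[:,0].tolist())
br=roi((H>17)&(H<32)&(S>110)&(V>120),215,288,280,312)
for b,s,c in blobs(br,20):
    print("brass",s,c)
t=roi((H<20)&(S>70)&(V<130),350,235,480,320)
for b,s,c in blobs(t,500):
    cnt=max(cv2.findContours(b.astype(np.uint8),0,1)[0],key=cv2.contourArea)
    rr=cv2.minAreaRect(cnt);print("tray",s,rr);
    for q in cv2.boxPoints(rr):print(plane("top",q,.016))
cd=roi((S<60)&(V>110),365,270,475,315)
for b,s,c in blobs(cd,150):print("cad",s,c,plane("top",c,.076-.006))
for b,s,c in blobs(br,20):print(plane("top",c,.135))
sc=cv2.imread("pics/scene0.png");cv2.imwrite("pics/c1.png",np.hstack([cv2.resize(im[210:320,165:335],None,fx=3,fy=3),]))
for n,u in(("L",(183,223)),("R",(322,228)),("FL",(177,283)),("FR",(322,292))):print(n,plane("top",u,.16))
E
```

```text
(250, 250) [ 13 135 160]
(250, 287) [ 11 151 108]
(225, 300) [ 19 142 183]
(247, 306) [ 19 137 188]
(410, 270) [ 12 151  83]
(383, 295) [117  14 176]
lid [ 175  223  146   73 6934] [[181, 223], [178, 254], [225, 258], [233, 253], [250, 260], [179, 259], [177, 266], [185, 268], [177, 268], [176, 281], [222, 283], [225, 295], [229, 284], [266, 285], [268, 295], [273, 286], [317, 287], [318, 275], [310, 273], [318, 273], [319, 244], [207, 239], [206, 235], [217, 234], [202, 230], [320, 235], [320, 228]]
brass [222 288  50  22 301] [247.1628 302.196 ]
tray [ 360  244  109   69 5988] ((413.9507141113281, 278.0013732910156), (66.67778015136719, 106.53520202636719), 88.38645935058594)
[ 0.5595 -0.0287  0.016 ]
[ 0.5711 -0.3166  0.016 ]
[ 0.3919 -0.3154  0.016 ]
[ 0.3799 -0.0343  0.016 ]
cad [442 282  23  23 433] [453.03  293.097] [ 0.4306 -0.2652  0.07  ]
cad [372 284  23  24 425] [382.9694 295.12  ] [ 0.423  -0.0863  0.07  ]
[0.3954 0.2515 0.135 ]
L [0.5869 0.4154 0.16  ]
R [0.578  0.0703 0.16  ]
FL [0.4376 0.4202 0.16  ]
FR [0.4207 0.0677 0.16  ]
```

View pics/c1.png

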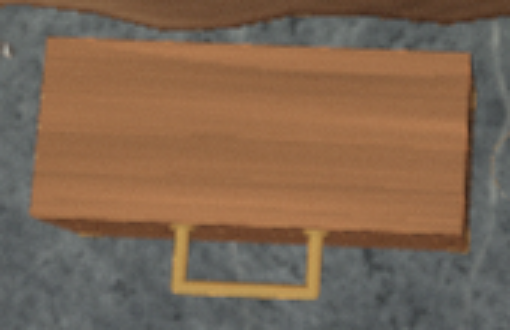

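The zoom shows the lid-top corners at full-image px (180.5,222.7), (321.5,227.7), (175.3,281.3) and (320,288). The handle bar runs from (224,306.5) to (271,308).

```bash
python3 - <<'E'
from h import *
q=[plane("top",u,.16) for u in((180.5,222.7),(321.5,227.7),(320,288),(175.3,281.3))]
for p in q:print(p)
print("sides",[np.linalg.norm(q[i]-q[(i+1)%4]) for i in range(4)],"center",np.mean(q,0))
for i,j in((1,0),(2,3)):d=q[j]-q[i];print("yaw",-np.arctan2(d[0],d[1]))
a,b=plane("top",(224,306.2),.135),plane("top",(271,308.2),.135);print(a,b,(a+b)/2,"yaw",-np.arctan2(*(a-b)[:2]))
# scene view: handle and caddies
im=cv2.imread("pics/scene0.png");hsv=cv2.cvtColor(im,cv2.COLOR_BGR2HSV);H,S,V=cv2.split(hsv)
m=(H>17)&(H<32)&(S>110)&(V>120);m[:170]=0;m[215:]=0;m[:,:195]=0;m[:,250:]=0
for b_,s,c in blobs(m,30):print("scene brass",s,c)
print("expect handle ends scene",proj("scene",a),proj("scene",b))
from scipy.spatial.transform import Rotation as Rn
o=r.observe();print(Rn.from_rotvec(o["ee_rot"]).as_matrix())
for z in((.423,-.0863),(.4306,-.2652)):print("cad top in scene",proj("scene",np.array([*z,.076])))
E
```

```text
[0.5876 0.4217 0.16  ]
[0.5787 0.0716 0.16  ]
[0.4302 0.0727 0.16  ]
[0.4417 0.4246 0.16  ]
sides [np.float64(0.3502209541483881), np.float64(0.14851118301134308), np.float64(0.3520984694628932), np.float64(0.1458954945482079)] center [0.5096 0.2477 0.16  ]
yaw -0.025217718742893268
yaw -0.03258593293452272
[0.3848 0.308  0.135 ] [0.3817 0.1924 0.135 ] [0.3833 0.2502 0.135 ] yaw -0.027550700282002332
scene brass [203 174  40  35 401] [220.212  192.6658]
expect handle ends scene [205.2411 181.4188] [219.5464 206.2721]
[[-0.9342  0.3568 -0.0004]
 [ 0.3568  0.9342 -0.001 ]
 [ 0.     -0.001  -1.    ]]
cad top in scene [288.8046 299.6845]
cad top in scene [334.9435 362.3141]
```

```bash
cat > to.py <<'E'
# prints remaining shift in tool axes (cm) to a world TCP target, and turn about tool z to bring tool y to the given world angle
import sys
from h import *
from scipy.spatial.transform import Rotation as Rn
def to(*a):
    o=r.observe();R=Rn.from_rotvec(o["ee_rot"]).as_matrix()
    print("tool cm",(R.T@(np.array(a[:3])-o["tcp_pos"])*100).round(2),"t",o["time_s"])
    if len(a)>3:
        d=a[3]-np.arctan2(R[1,1],R[0,1]);d=(d+np.pi/2)%np.pi-np.pi/2;print("az",round(-d,3), "tilt",R[:2,2],"q6",o["joint_pos"][5])
if __name__=="__main__":to(*map(float,sys.argv[1:]))
E
python3 -m pendant '[{"z":-2.5},{"z":-2.5},{"az":0.1234},{"az":0.1234},{"az":0.1234},{"az":0.1234},{"az":0.1234},{"az":0.1234},{"az":0.1234},{"az":0.1234},{"az":0.1234},{"az":0.1234}]' -0.28 20
python3 -m pendant '[{"x":-2.6,"y":2},{"x":-2.6,"y":2},{"x":-2.6,"y":2},{"x":-2.6,"y":2},{"x":-2.6,"y":2},{"x":-2.6,"y":2},{"x":-2.6,"y":2},{"x":-2.6,"y":2},{"x":-2.6,"y":2},{"x":-2.4,"y":1.6},{"x":0},{"x":0}]'
python3 to.py .3845 .251 .127 -0.028
```

```text
tool cm [-26.97 -17.8    5.98] t 0.1
az 1.234 tilt [-0.0004 -0.001 ] q6 -0.06659935345506042schema error: expected keys x, y, z, ax, ay, az
schema error: expected keys x, y, z, ax, ay, az
```

```bash

python3 -m pendant '[{"x":0,"y":0,"z":-2.5,"ax":0,"ay":0,"az":0},{"x":0,"y":0,"z":-2.5,"ax":0,"ay":0,"az":0},{"x":0,"y":0,"z":0,"ax":0,"ay":0,"az":0.1234},{"x":0,"y":0,"z":0,"ax":0,"ay":0,"az":0.1234},{"x":0,"y":0,"z":0,"ax":0,"ay":0,"az":0.1234},{"x":0,"y":0,"z":0,"ax":0,"ay":0,"az":0.1234},{"x":0,"y":0,"z":0,"ax":0,"ay":0,"az":0.1234},{"x":0,"y":0,"z":0,"ax":0,"ay":0,"az":0.1234},{"x":0,"y":0,"z":0,"ax":0,"ay":0,"az":0.1234},{"x":0,"y":0,"z":0,"ax":0,"ay":0,"az":0.1234},{"x":0,"y":0,"z":0,"ax":0,"ay":0,"az":0.1234},{"x":0,"y":0,"z":0,"ax":0,"ay":0,"az":0.1234}]' -0.28 20
python3 -m pendant '[{"x":-2.6,"y":2,"z":0,"ax":0,"ay":0,"az":0},{"x":-2.6,"y":2,"z":0,"ax":0,"ay":0,"az":0},{"x":-2.6,"y":2,"z":0,"ax":0,"ay":0,"az":0},{"x":-2.6,"y":2,"z":0,"ax":0,"ay":0,"az":0},{"x":-2.6,"y":2,"z":0,"ax":0,"ay":0,"az":0},{"x":-2.6,"y":2,"z":0,"ax":0,"ay":0,"az":0},{"x":-2.6,"y":2,"z":0,"ax":0,"ay":0,"az":0},{"x":-2.6,"y":2,"z":0,"ax":0,"ay":0,"az":0},{"x":-2.6,"y":2,"z":0,"ax":0,"ay":0,"az":0},{"x":-2.4,"y":1.6,"z":0,"ax":0,"ay":0,"az":0},{"x":0,"y":0,"z":0,"ax":0,"ay":0,"az":0},{"x":0,"y":0,"z":0,"ax":0,"ay":0,"az":0}]'
python3 to.py .3845 .251 .127 -0.028
```

```text
time_s: 1.1
tcp_pos: [0.1962, 0.5137, 0.2368]
ee_rot: [2.259, 2.183, -0.001]
force: [-0.6, 0.7, -0.0]
width: 0.0606
grasp_force: 0.0
time_s: 2.1
tcp_pos: [0.3853, 0.2496, 0.237]
ee_rot: [-2.255, -2.187, 0.001]
force: [0.7, 0.6, -0.2]
width: 0.0604
grasp_force: 0.0
tool cm [ 0.14 -0.08 11.  ] t 2.1
az -0.003 tilt [-0.0004 -0.0002] q6 0.5254867263656022
```

```bash

python3 -m pendant '[{"x":0,"y":0,"z":2.5,"ax":0,"ay":0,"az":0},{"x":0,"y":0,"z":2.5,"ax":0,"ay":0,"az":0},{"x":0,"y":0,"z":2.5,"ax":0,"ay":0,"az":0},{"x":0,"y":0,"z":2,"ax":0,"ay":0,"az":0},{"x":0,"y":0,"z":1.5,"ax":0,"ay":0,"az":0},{"x":0,"y":0,"z":0,"ax":0,"ay":0,"az":0},{"x":0,"y":0,"z":0,"ax":0,"ay":0,"az":0}]' -0.28 20
python3 -m pendant '[{"x":0,"y":0,"z":0,"ax":0,"ay":0,"az":0},{"x":0,"y":0,"z":0,"ax":0,"ay":0,"az":0},{"x":0,"y":0,"z":0,"ax":0,"ay":0,"az":0},{"x":0,"y":0,"z":0,"ax":0,"ay":0,"az":0},{"x":0,"y":0,"z":0,"ax":0,"ay":0,"az":0},{"x":0,"y":0,"z":0,"ax":0,"ay":0,"az":0},{"x":0,"y":0,"z":0,"ax":0,"ay":0,"az":0},{"x":0,"y":0,"z":0,"ax":0,"ay":0,"az":0}]' 1 15
python3 - <<'E'
from h import *
o=r.observe();print(o["width"],o["grasp_force"])
h0=.2213
prev=None
for t in np.arange(0,1.66,.08):
    p=np.array([-.205*np.cos(h0+t),.205*np.sin(h0+t)])*100
    if prev is not None:print(round(t,2),"y+%.2f z%.2f"%(p[0]-prev[0],-(p[1]-prev[1])))
    prev=p
E
```

```text
time_s: 2.68
tcp_pos: [0.3843, 0.2511, 0.1271]
ee_rot: [-2.251, -2.191, 0.002]
force: [-0.5, 0.2, -0.7]
width: 0.0601
grasp_force: 0.0
time_s: 3.35
tcp_pos: [0.3849, 0.2504, 0.1272]
ee_rot: [2.252, 2.19, 0.0]
force: [0.3, 0.0, -0.1]
width: 0.0102
grasp_force: 0.0
0.01024125693392868 0.0
0.08 y+0.42 z-1.58
0.16 y+0.55 z-1.54
0.24 y+0.67 z-1.50
0.32 y+0.79 z-1.44
0.4 y+0.90 z-1.37
0.48 y+1.01 z-1.29
0.56 y+1.11 z-1.21
0.64 y+1.20 z-1.12
0.72 y+1.29 z-1.02
0.8 y+1.36 z-0.91
0.88 y+1.43 z-0.80
0.96 y+1.49 z-0.68
1.04 y+1.54 z-0.56
1.12 y+1.58 z-0.44
1.2 y+1.61 z-0.31
1.28 y+1.63 z-0.18
1.36 y+1.64 z-0.05
1.44 y+1.64 z0.08
1.52 y+1.63 z0.21
1.6 y+1.60 z0.34
```

```bash

python3 -m pendant '[{"x":0,"y":0,"z":0,"ax":0,"ay":0,"az":0},{"x":0,"y":0,"z":0,"ax":0,"ay":0,"az":0},{"x":0,"y":0,"z":0,"ax":0,"ay":0,"az":0},{"x":0,"y":0,"z":0,"ax":0,"ay":0,"az":0}]'
python3 - <<'E'
from h import *
cv2.imwrite("pics/s1.png",cv2.resize(r.get_image("scene")[110:260,130:330],None,fx=4,fy=4))
E
```

```text
time_s: 3.68
tcp_pos: [0.3849, 0.2504, 0.1272]
ee_rot: [2.252, 2.19, -0.0]
force: [0.1, -0.3, 0.0]
width: 0.0003
grasp_force: 0.0
```

View pics/s1.png

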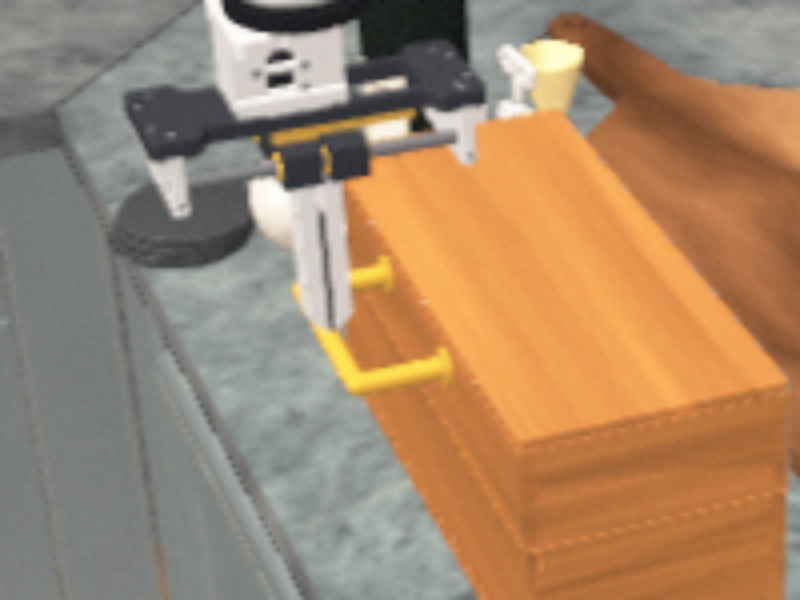

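```bash
python3 - <<'E'
from h import *
def c(P):return ((proj("scene",np.array(P))-[130,110])*4).round(0)
for z in(.116,.127,.135,.15,.2):print(z,c([.385,.2504,z]),c([.385,.2424,z]))
print("bar",c([.3833,.2502,.135]),c([.3848,.308,.135]),c([.3817,.1924,.135]))
E
```

```text
0.116 [335. 362.] [339. 369.]
0.127 [333. 345.] [337. 352.]
0.135 [332. 333.] [336. 340.]
0.15 [329. 310.] [334. 316.]
0.2 [321. 229.] [326. 236.]
bar [329. 334.] [301. 286.] [358. 385.]
```

```bash
python3 - <<'E'
from h import *
print(r.tip_reach)
a=r.get_image("scene")[150:225,180:260];b=r.get_image("top")[270:320,215:280]
cv2.imwrite("pics/s2.png",np.hstack([cv2.resize(a,(480,450),interpolation=0),cv2.resize(b,(300,230),interpolation=0) if 0 else cv2.copyMakeBorder(cv2.resize(b,(312,240),interpolation=0),0,210,0,0,0)]))
E
```

```text
0.011
```

View pics/s2.png

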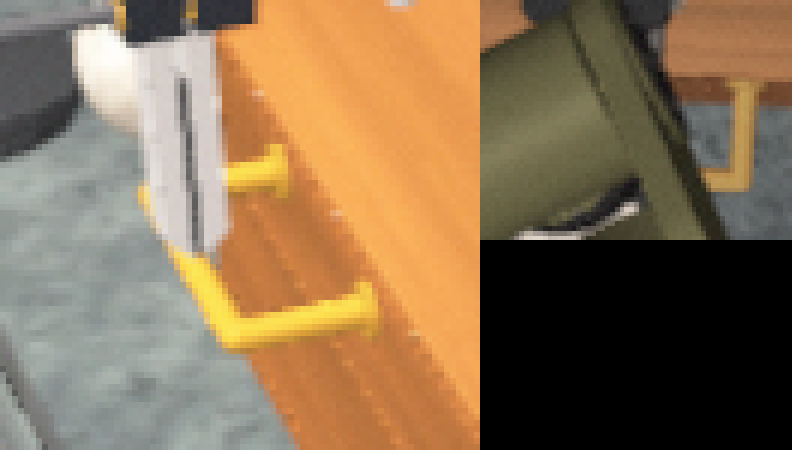

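The crop shows the fingertips at full-image (212.5,192), just on top of the bar. So the tips are about 22 mm higher than the reading suggests. I'll open, go 22 mm lower and close again.

```bash

python3 -m pendant '[{"x":0,"y":0,"z":0,"ax":0,"ay":0,"az":0},{"x":0,"y":0,"z":0,"ax":0,"ay":0,"az":0},{"x":0,"y":0,"z":0,"ax":0,"ay":0,"az":0},{"x":0,"y":0,"z":0,"ax":0,"ay":0,"az":0},{"x":0,"y":0,"z":0,"ax":0,"ay":0,"az":0},{"x":0,"y":0,"z":0,"ax":0,"ay":0,"az":0},{"x":0,"y":0,"z":0,"ax":0,"ay":0,"az":0},{"x":0,"y":0,"z":0,"ax":0,"ay":0,"az":0},{"x":0,"y":0,"z":0.7,"ax":0,"ay":0,"az":0},{"x":0,"y":0,"z":0.7,"ax":0,"ay":0,"az":0},{"x":0,"y":0,"z":0.8,"ax":0,"ay":0,"az":0},{"x":0,"y":0,"z":0,"ax":0,"ay":0,"az":0}]' -0.28 15
python3 -m pendant '[{"x":0,"y":0,"z":0,"ax":0,"ay":0,"az":0},{"x":0,"y":0,"z":0,"ax":0,"ay":0,"az":0},{"x":0,"y":0,"z":0,"ax":0,"ay":0,"az":0},{"x":0,"y":0,"z":0,"ax":0,"ay":0,"az":0},{"x":0,"y":0,"z":0,"ax":0,"ay":0,"az":0},{"x":0,"y":0,"z":0,"ax":0,"ay":0,"az":0},{"x":0,"y":0,"z":0,"ax":0,"ay":0,"az":0},{"x":0,"y":0,"z":0,"ax":0,"ay":0,"az":0},{"x":0,"y":0,"z":0,"ax":0,"ay":0,"az":0},{"x":0,"y":0,"z":0,"ax":0,"ay":0,"az":0},{"x":0,"y":0,"z":0,"ax":0,"ay":0,"az":0}]' 1
python3 - <<'E'
from h import *
cv2.imwrite("pics/s3.png",cv2.resize(r.get_image("scene")[150:225,180:260],(480,450),interpolation=0))
E
```

```text
time_s: 4.83
tcp_pos: [0.3841, 0.25, 0.1032]
ee_rot: [-2.252, -2.19, 0.004]
force: [0.3, 0.1, -0.2]
width: 0.0599
grasp_force: 0.0
time_s: 5.75
tcp_pos: [0.3855, 0.2504, 0.1053]
ee_rot: [2.252, 2.189, 0.002]
force: [4.6, -0.7, -2.8]
width: 0.0113
grasp_force: 15.0
```

```bash

python3 -m pendant '[{"x":0,"y":0.42,"z":-1.58,"ax":0,"ay":0,"az":0},{"x":0,"y":0.55,"z":-1.54,"ax":0,"ay":0,"az":0},{"x":0,"y":0.67,"z":-1.5,"ax":0,"ay":0,"az":0},{"x":0,"y":0.79,"z":-1.44,"ax":0,"ay":0,"az":0},{"x":0,"y":0.9,"z":-1.37,"ax":0,"ay":0,"az":0},{"x":0,"y":1.01,"z":-1.29,"ax":0,"ay":0,"az":0}]'
python3 -m pendant '[{"x":0,"y":1.11,"z":-1.21,"ax":0,"ay":0,"az":0},{"x":0,"y":1.2,"z":-1.12,"ax":0,"ay":0,"az":0},{"x":0,"y":1.29,"z":-1.02,"ax":0,"ay":0,"az":0},{"x":0,"y":1.36,"z":-0.91,"ax":0,"ay":0,"az":0},{"x":0,"y":1.43,"z":-0.8,"ax":0,"ay":0,"az":0},{"x":0,"y":1.49,"z":-0.68,"ax":0,"ay":0,"az":0}]'
```

```text
time_s: 6.3
tcp_pos: [0.4297, 0.249, 0.1925]
ee_rot: [2.251, 2.189, 0.002]
force: [14.7, 2.2, -14.7]
width: 0.0116
grasp_force: 15.0
time_s: 6.8
tcp_pos: [0.5074, 0.2469, 0.2504]
ee_rot: [-2.252, -2.19, 0.001]
force: [-0.5, 0.5, 0.4]
width: 0.0114
grasp_force: 15.0
```

```bash

python3 -m pendant '[{"x":0,"y":1.54,"z":-0.56,"ax":0,"ay":0,"az":0},{"x":0,"y":1.58,"z":-0.44,"ax":0,"ay":0,"az":0},{"x":0,"y":1.61,"z":-0.31,"ax":0,"ay":0,"az":0},{"x":0,"y":1.63,"z":-0.18,"ax":0,"ay":0,"az":0},{"x":0,"y":1.64,"z":-0.05,"ax":0,"ay":0,"az":0},{"x":0,"y":1.64,"z":0.08,"ax":0,"ay":0,"az":0},{"x":0,"y":1.63,"z":0.21,"ax":0,"ay":0,"az":0},{"x":0,"y":1,"z":0.2,"ax":0,"ay":0,"az":0},{"x":0,"y":0,"z":0,"ax":0,"ay":0,"az":0}]'
python3 -m pendant '[{"x":0,"y":0,"z":0,"ax":0,"ay":0,"az":0},{"x":0,"y":0,"z":0,"ax":0,"ay":0,"az":0},{"x":0,"y":0,"z":0,"ax":0,"ay":0,"az":0},{"x":0,"y":0,"z":0,"ax":0,"ay":0,"az":0},{"x":0,"y":0,"z":0,"ax":0,"ay":0,"az":0},{"x":0,"y":0,"z":0,"ax":0,"ay":0,"az":0},{"x":0,"y":0,"z":0,"ax":0,"ay":0,"az":0}]' -0.28
python3 -m pendant '[{"x":0,"y":0,"z":-2.5,"ax":0,"ay":0,"az":0},{"x":0,"y":0,"z":-2.5,"ax":0,"ay":0,"az":0},{"x":0,"y":0,"z":-2.5,"ax":0,"ay":0,"az":0},{"x":0,"y":0,"z":0,"ax":0,"ay":0,"az":0}]'
python3 to.py .3 0 .33 0
```

```text
time_s: 7.55
tcp_pos: [0.6312, 0.2431, 0.2596]
ee_rot: [2.253, 2.189, 0.0]
force: [1.8, -1.6, 2.2]
width: 0.0116
grasp_force: 15.0
time_s: 8.13
tcp_pos: [0.6296, 0.2436, 0.2603]
ee_rot: [2.252, 2.19, 0.0]
force: [0.8, 0.1, -1.2]
width: 0.0544
grasp_force: 0.4
time_s: 8.47
tcp_pos: [0.6302, 0.2438, 0.341]
ee_rot: [2.25, 2.188, 0.011]
force: [-0.2, 0.5, 0.6]
width: 0.0603
grasp_force: 0.0
tool cm [-25.3  -32.33   0.81] t 8.4667
az -0.028 tilt [0.0072 0.0024] q6 0.34285465008562666
```

```bash

python3 -m pendant '[{"x":0,"y":-4,"z":0,"ax":0,"ay":0,"az":0},{"x":-1,"y":-4,"z":0,"ax":0,"ay":0,"az":0},{"x":-3,"y":-4,"z":0,"ax":0,"ay":0,"az":0},{"x":-3,"y":-4,"z":0,"ax":0,"ay":0,"az":0},{"x":-3,"y":-4,"z":0,"ax":0,"ay":0,"az":0},{"x":-3,"y":-4,"z":0,"ax":0,"ay":0,"az":0},{"x":-3,"y":-4,"z":0,"ax":0,"ay":0,"az":0},{"x":-3,"y":-4,"z":0,"ax":0,"ay":0,"az":0},{"x":-3,"y":0,"z":0,"ax":0,"ay":0,"az":0},{"x":-3,"y":0,"z":0,"ax":0,"ay":0,"az":0},{"x":-2,"y":0,"z":0,"ax":0,"ay":0,"az":0},{"x":0,"y":0,"z":0,"ax":0,"ay":0,"az":0}]'
python3 - <<'E'
from h import *
a=r.get_image("scene");b=r.get_image("top");cv2.imwrite("pics/sc4.png",a);cv2.imwrite("pics/tp4.png",b)
cv2.imwrite("pics/v4.png",np.vstack([cv2.resize(b[100:330,160:500],None,fx=1.5,fy=1.5)[:,:510],cv2.resize(a[80:300,150:490],None,fx=1.5,fy=1.5)[:250]]))
print(r.observe()["tcp_pos"])
E
```

```text
time_s: 9.47
tcp_pos: [0.3432, 0.0092, 0.3352]
ee_rot: [2.255, 2.186, 0.0]
force: [0.4, 0.1, -0.4]
width: 0.0602
grasp_force: 0.0
[0.3436 0.0113 0.3351]
```

View pics/v4.png

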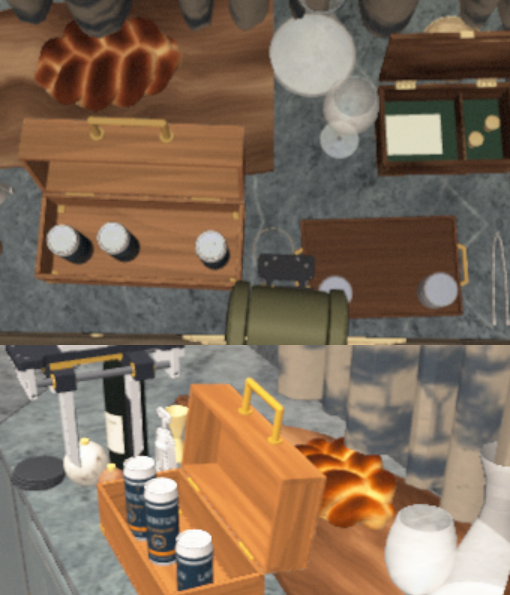

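Three cans stand in the open chest; their tops in the top view are at full-image (203,261), (237,259) and (301,265). The lid rests open and both caddies are still on the tray.

```bash
python3 - <<'E'
from h import *
im=cv2.imread("pics/tp4.png");H,S,V=cv2.split(cv2.cvtColor(im,cv2.COLOR_BGR2HSV))
m=((S<60)&(V>140));m[:240]=0;m[285:]=0;m[:,:185]=0;m[:,322:]=0
Rc=lambda a:np.array([[np.cos(a),-np.sin(a)],[np.sin(a),np.cos(a)]])
for b,s,c in blobs(m,100):
    cnt=max(cv2.findContours(b.astype(np.uint8),0,1)[0],key=cv2.contourArea);(u,v),rad=cv2.minEnclosingCircle(cnt)
    p=plane("top",c,.143);print(s,c,(u,v,rad),"top",p,"chest local",Rc(.028)@(p[:2]-[.5096,.2477]),"scene",proj("scene",p))
im=cv2.imread("pics/sc4.png");H,S,V=cv2.split(cv2.cvtColor(im,cv2.COLOR_BGR2HSV))
m=((S<60)&(V>140));m[:150]=0;m[260:]=0;m[:,:225]=0;m[:,300:]=0
for b,s,c in blobs(m,100):print("scene",s,c)
o=r.observe()["tcp_pos"];y=np.array([1,-.028,0])
for k in(-.036,.036):
  for z in (-.011,.011):print("tip",proj("scene",o+y*k+[0,0,z]))
for u in((386,193),):print("glass base",plane("top",u,0))
E
```

```text
[225 248  20  21 327] [234.5229 258.    ] (234.43478393554688, 258.13043212890625, 10.45026683807373) top [0.5033 0.2863 0.143 ] chest local [-0.0074  0.0384] scene [257.146 172.199]
[191 250  20  21 321] [200.8629 259.5483] (201.17796325683594, 259.6525573730469, 10.518024444580078) top [0.4984 0.3698 0.143 ] chest local [-0.0146  0.1218] scene [242.979  157.2522]
[290 254  20  21 329] [299.9179 263.4954] (300.0897521972656, 263.6025695800781, 10.437304496765137) top [0.4916 0.1238 0.143 ] chest local [-0.0145 -0.1244] scene [279.1713 207.3836]
scene [232 150  38  20 510] [249.0078 159.0667]
scene [234 168  35  18 343] [255.6356 176.2536]
scene [267 203  25  20 401] [278.7431 212.1596]
scene [225 218  23  42 513] [232.501  244.9669]
tip [201.6557 173.1429]
tip [200.4004 161.7048]
tip [241.9709 165.3979]
tip [241.2172 154.1275]
glass base [ 0.7144 -0.1022  0.    ]
```

```bash

python3 -m pendant '[{"x":0,"y":0,"z":0,"ax":0,"ay":0,"az":-0.1208},{"x":0,"y":0,"z":0,"ax":0,"ay":0,"az":-0.1208},{"x":0,"y":0,"z":0,"ax":0,"ay":0,"az":-0.1208},{"x":0,"y":0,"z":0,"ax":0,"ay":0,"az":-0.1208},{"x":0,"y":0,"z":0,"ax":0,"ay":0,"az":-0.1208},{"x":0,"y":0,"z":0,"ax":0,"ay":0,"az":-0.1208},{"x":0,"y":0,"z":0,"ax":0,"ay":0,"az":-0.1208},{"x":0,"y":0,"z":0,"ax":0,"ay":0,"az":-0.1208},{"x":0,"y":0,"z":0,"ax":0,"ay":0,"az":-0.1208},{"x":0,"y":0,"z":0,"ax":0,"ay":0,"az":-0.1208},{"x":0,"y":0,"z":0,"ax":0,"ay":0,"az":-0.1208},{"x":0,"y":0,"z":0,"ax":0,"ay":0,"az":-0.1208}]' -0.447 25
python3 -m pendant '[{"x":0,"y":0,"z":0,"ax":0,"ay":0,"az":-0.1208},{"x":0,"y":0,"z":0,"ax":0,"ay":0,"az":0},{"x":0,"y":0,"z":0,"ax":0,"ay":0,"az":0}]'
python3 to.py .4916 .1238 .235 1.543;python3 to.py .4916 .1238 .097 1.543
```

```text
time_s: 10.57
tcp_pos: [0.3437, 0.0125, 0.335]
ee_rot: [-0.223, -3.133, -0.0]
force: [-0.3, 0.7, -0.6]
width: 0.068
grasp_force: 0.0
time_s: 10.82
tcp_pos: [0.3437, 0.0122, 0.3351]
ee_rot: [-0.049, -3.141, -0.0]
force: [0.1, 0.4, -0.2]
width: 0.068
grasp_force: 0.0
tool cm [-14.44  11.61  10.01] t 10.8167
az -0.003 tilt [-0.0002  0.0002] q6 -1.610974185334826
tool cm [-14.44  11.61  23.81] t 10.8167
az -0.003 tilt [-0.0002  0.0002] q6 -1.610974185334826
```

```bash

python3 -m pendant '[{"x":-2.4,"y":1.9,"z":0,"ax":0,"ay":0,"az":0},{"x":-2.4,"y":1.9,"z":1,"ax":0,"ay":0,"az":0},{"x":-2.4,"y":1.9,"z":2,"ax":0,"ay":0,"az":0},{"x":-2.4,"y":1.9,"z":2.5,"ax":0,"ay":0,"az":0},{"x":-2.4,"y":2,"z":2.5,"ax":0,"ay":0,"az":0},{"x":-2.4,"y":2,"z":2,"ax":0,"ay":0,"az":0},{"x":0,"y":0,"z":0,"ax":0,"ay":0,"az":0},{"x":0,"y":0,"z":0,"ax":0,"ay":0,"az":0}]'
python3 to.py .4916 .1238 .097 1.543
python3 - <<'E'
from h import *
cv2.imwrite("pics/s5.png",cv2.resize(r.get_image("scene")[80:280,150:390],None,fx=3,fy=3))
E
```

```text
time_s: 11.48
tcp_pos: [0.4907, 0.1244, 0.2333]
ee_rot: [-0.048, -3.137, 0.001]
force: [-0.9, -1.3, -0.2]
width: 0.0686
grasp_force: 0.0
tool cm [-0.14 -0.04 13.63] t 11.4833
az -0.003 tilt [-0.0039 -0.0006] q6 -1.3645574058782592
```

View pics/s5.png

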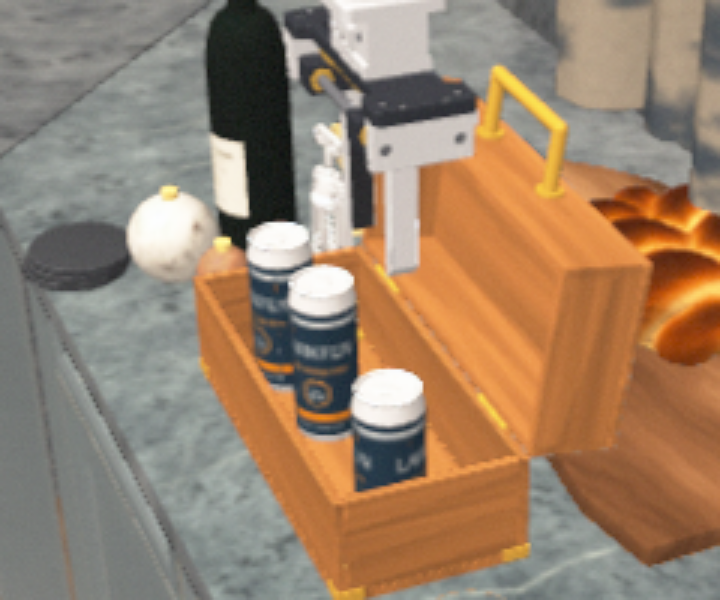

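```bash
python3 - <<'E'
from h import *
p=np.array([.4907,.1244,0])
for z in(.222,.235,.245,.255):print(z,[proj("scene",p+[s*.028*.0,s*.040,z]).round(1) for s in(-1,1)])
# can top in scene: refine via plane z=.143 with top ellipse centre
for u in((280,207.3),(258.5,174),(243.5,158.5)):print(plane("scene",u,.143))
E
```

```text
0.222 [array([285.3, 183.6]), array([270.4, 166.1])]
0.235 [array([285.1, 177.9]), array([270.2, 160.6])]
0.245 [array([285.1, 173.5]), array([270.1, 156.3])]
0.255 [array([285., 169.]), array([269.9, 151.9])]
[0.4934 0.1234 0.143 ]
[0.5031 0.277  0.143 ]
[0.4974 0.3632 0.143 ]
```

```bash

python3 -m pendant '[{"x":-0.1,"y":0,"z":3,"ax":0,"ay":0,"az":0},{"x":0,"y":0,"z":3,"ax":0,"ay":0,"az":0},{"x":0,"y":0,"z":2.5,"ax":0,"ay":0,"az":0},{"x":0,"y":0,"z":2,"ax":0,"ay":0,"az":0},{"x":0,"y":0,"z":1.5,"ax":0,"ay":0,"az":0},{"x":0,"y":0,"z":1,"ax":0,"ay":0,"az":0},{"x":0,"y":0,"z":1,"ax":0,"ay":0,"az":0},{"x":0,"y":0,"z":0,"ax":0,"ay":0,"az":0}]'
python3 -m pendant '[{"x":0,"y":0,"z":0,"ax":0,"ay":0,"az":0},{"x":0,"y":0,"z":0,"ax":0,"ay":0,"az":0},{"x":0,"y":0,"z":0,"ax":0,"ay":0,"az":0},{"x":0,"y":0,"z":0,"ax":0,"ay":0,"az":0},{"x":0,"y":0,"z":0,"ax":0,"ay":0,"az":0},{"x":0,"y":0,"z":0,"ax":0,"ay":0,"az":0}]' 1 25
python3 -m pendant '[{"x":0,"y":0,"z":-1,"ax":0,"ay":0,"az":0},{"x":0,"y":0,"z":-3,"ax":0,"ay":0,"az":0},{"x":0,"y":0,"z":-3,"ax":0,"ay":0,"az":0},{"x":0,"y":0,"z":-3,"ax":0,"ay":0,"az":0},{"x":0,"y":0,"z":-3,"ax":0,"ay":0,"az":0},{"x":0,"y":0,"z":-2,"ax":0,"ay":0,"az":0},{"x":0,"y":0,"z":-1,"ax":0,"ay":0,"az":0},{"x":0,"y":0,"z":0,"ax":0,"ay":0,"az":0}]'
python3 to.py .517 -.082 .258 1.611
```

```text
time_s: 12.2
tcp_pos: [0.4915, 0.1231, 0.0948]
ee_rot: [-0.046, -3.141, 0.0]
force: [-0.3, 0.8, -0.3]
width: 0.0679
grasp_force: 0.0
time_s: 12.7
tcp_pos: [0.4926, 0.1235, 0.0963]
ee_rot: [0.045, 3.139, 0.001]
force: [-1.7, 1.9, 7.1]
width: 0.0529
grasp_force: 25.0
time_s: 13.37
tcp_pos: [0.4924, 0.1234, 0.2573]
ee_rot: [0.045, 3.138, 0.001]
force: [-0.8, -0.8, -2.4]
width: 0.0525
grasp_force: 25.0
tool cm [ -3.04 -20.46  -0.07] t 13.3667
az -0.069 tilt [0.003  0.0005] q6 -1.3689906108493546
```

```bash

python3 -m pendant '[{"x":0,"y":-1.5,"z":0,"ax":0,"ay":0,"az":0},{"x":-0.5,"y":-2.5,"z":0,"ax":0,"ay":0,"az":0},{"x":-0.5,"y":-3,"z":0,"ax":0,"ay":0,"az":0},{"x":-0.5,"y":-3,"z":0,"ax":0,"ay":0,"az":0},{"x":-0.5,"y":-3,"z":0,"ax":0,"ay":0,"az":0},{"x":-0.5,"y":-3,"z":0,"ax":0,"ay":0,"az":0},{"x":-0.5,"y":-2.5,"z":0,"ax":0,"ay":0,"az":0},{"x":0,"y":-2,"z":0,"ax":0,"ay":0,"az":0},{"x":0,"y":0,"z":0,"ax":0,"ay":0,"az":0},{"x":0,"y":0,"z":0,"ax":0,"ay":0,"az":0}]'
python3 -m pendant '[{"x":0,"y":0,"z":2,"ax":0,"ay":0,"az":0},{"x":0,"y":0,"z":3,"ax":0,"ay":0,"az":0},{"x":0,"y":0,"z":3,"ax":0,"ay":0,"az":0},{"x":0,"y":0,"z":3,"ax":0,"ay":0,"az":0},{"x":0,"y":0,"z":2,"ax":0,"ay":0,"az":0},{"x":0,"y":0,"z":1.5,"ax":0,"ay":0,"az":0},{"x":0,"y":0,"z":1,"ax":0,"ay":0,"az":0},{"x":0,"y":0,"z":0,"ax":0,"ay":0,"az":0},{"x":0,"y":0,"z":0,"ax":0,"ay":0,"az":0}]'
python3 to.py .517 -.082 .095
```

```text
time_s: 14.2
tcp_pos: [0.5155, -0.083, 0.2535]
ee_rot: [-0.047, -3.138, -0.001]
force: [1.0, -0.1, -3.0]
width: 0.0524
grasp_force: 25.0
time_s: 14.95
tcp_pos: [0.5161, -0.0819, 0.1003]
ee_rot: [-0.044, -3.141, -0.0]
force: [-0.5, -0.6, -2.1]
width: 0.0526
grasp_force: 25.0
tool cm [-0.09 -0.01  0.53] t 14.95
```

```bash

python3 -m pendant '[{"x":0,"y":0,"z":0.3,"ax":0,"ay":0,"az":0},{"x":0,"y":0,"z":0.2,"ax":0,"ay":0,"az":0},{"x":0,"y":0,"z":0.1,"ax":0,"ay":0,"az":0},{"x":0,"y":0,"z":0,"ax":0,"ay":0,"az":0}]'
python3 -m pendant '[{"x":0,"y":0,"z":0,"ax":0,"ay":0,"az":0},{"x":0,"y":0,"z":0,"ax":0,"ay":0,"az":0},{"x":0,"y":0,"z":0,"ax":0,"ay":0,"az":0},{"x":0,"y":0,"z":0,"ax":0,"ay":0,"az":0},{"x":0,"y":0,"z":-1.5,"ax":0,"ay":0,"az":0},{"x":0,"y":0,"z":-2.5,"ax":0,"ay":0,"az":0},{"x":0,"y":0,"z":-3,"ax":0,"ay":0,"az":0},{"x":0,"y":0,"z":-3,"ax":0,"ay":0,"az":0},{"x":0,"y":0,"z":-3,"ax":0,"ay":0,"az":0},{"x":0,"y":0,"z":0,"ax":0,"ay":0,"az":0},{"x":0,"y":0,"z":0,"ax":0,"ay":0,"az":0}]' -0.447
python3 to.py .5033 .2863 .094 1.543
```

```text
time_s: 15.28
tcp_pos: [0.5162, -0.0824, 0.0944]
ee_rot: [0.045, 3.141, -0.0]
force: [-0.5, 0.6, -2.1]
width: 0.053
grasp_force: 25.0
time_s: 16.2
tcp_pos: [0.5166, -0.0826, 0.2256]
ee_rot: [0.044, 3.138, -0.001]
force: [0.8, 0.5, -0.5]
width: 0.0675
grasp_force: 0.0
tool cm [ 2.42 36.84 13.13] t 16.2
az -0.001 tilt [ 0.003  -0.0007] q6 -1.770899340687534
```

```bash

python3 -m pendant '[{"x":0.2,"y":2.8,"z":0,"ax":0,"ay":0,"az":0},{"x":0.2,"y":3.8,"z":0,"ax":0,"ay":0,"az":0},{"x":0.2,"y":3.8,"z":0,"ax":0,"ay":0,"az":0},{"x":0.2,"y":3.8,"z":0,"ax":0,"ay":0,"az":0},{"x":0.2,"y":3.8,"z":0,"ax":0,"ay":0,"az":0},{"x":0.2,"y":3.8,"z":0,"ax":0,"ay":0,"az":0},{"x":0.4,"y":3.8,"z":0,"ax":0,"ay":0,"az":0},{"x":0.4,"y":3.8,"z":0,"ax":0,"ay":0,"az":0},{"x":0.4,"y":3.8,"z":0,"ax":0,"ay":0,"az":0},{"x":0,"y":3.6,"z":0,"ax":0,"ay":0,"az":0},{"x":0,"y":0,"z":0,"ax":0,"ay":0,"az":0},{"x":0,"y":0,"z":0,"ax":0,"ay":0,"az":0}]'
python3 to.py .5033 .2863 .094 1.543
```

```text
time_s: 17.2
tcp_pos: [0.5018, 0.2872, 0.2224]
ee_rot: [-0.04, -3.139, 0.002]
force: [0.4, -0.2, -0.1]
width: 0.0677
grasp_force: 0.0
tool cm [-0.18 -0.06 12.84] t 17.2
az 0.002 tilt [-0.0024 -0.0013] q6 -1.088506717284348
```

```bash

python3 -m pendant '[{"x":0,"y":0,"z":3,"ax":0,"ay":0,"az":0},{"x":0,"y":0,"z":3,"ax":0,"ay":0,"az":0},{"x":0,"y":0,"z":2.5,"ax":0,"ay":0,"az":0},{"x":0,"y":0,"z":2,"ax":0,"ay":0,"az":0},{"x":0,"y":0,"z":1.3,"ax":0,"ay":0,"az":0},{"x":0,"y":0,"z":1,"ax":0,"ay":0,"az":0},{"x":0,"y":0,"z":0,"ax":0,"ay":0,"az":0},{"x":0,"y":0,"z":0,"ax":0,"ay":0,"az":0}]'
python3 -m pendant '[{"x":0,"y":0,"z":0,"ax":0,"ay":0,"az":0},{"x":0,"y":0,"z":0,"ax":0,"ay":0,"az":0},{"x":0,"y":0,"z":0,"ax":0,"ay":0,"az":0},{"x":0,"y":0,"z":0,"ax":0,"ay":0,"az":0},{"x":0,"y":0,"z":0,"ax":0,"ay":0,"az":0},{"x":0,"y":0,"z":0,"ax":0,"ay":0,"az":0}]' 1 25
python3 -m pendant '[{"x":0,"y":0,"z":-1,"ax":0,"ay":0,"az":0},{"x":0,"y":0,"z":-3,"ax":0,"ay":0,"az":0},{"x":0,"y":0,"z":-3,"ax":0,"ay":0,"az":0},{"x":0,"y":0,"z":-3,"ax":0,"ay":0,"az":0},{"x":0,"y":0,"z":-3,"ax":0,"ay":0,"az":0},{"x":0,"y":0,"z":-2,"ax":0,"ay":0,"az":0},{"x":0,"y":0,"z":-1,"ax":0,"ay":0,"az":0},{"x":0,"y":0,"z":0,"ax":0,"ay":0,"az":0}]'
python3 to.py .5206 -.172 .255 1.543
```

```text
time_s: 17.87
tcp_pos: [0.5027, 0.2854, 0.0963]
ee_rot: [-0.046, -3.141, 0.0]
force: [0.2, 0.1, 0.1]
width: 0.0682
grasp_force: 0.0
time_s: 18.37
tcp_pos: [0.503, 0.2863, 0.0971]
ee_rot: [0.044, 3.14, 0.001]
force: [0.4, 0.2, 6.3]
width: 0.0529
grasp_force: 25.0
time_s: 19.03
tcp_pos: [0.5029, 0.2863, 0.2583]
ee_rot: [0.044, 3.139, 0.002]
force: [-0.7, 0.7, -3.5]
width: 0.0523
grasp_force: 25.0
tool cm [ -3.07 -45.76   0.28] t 19.0333
az -0.001 tilt [0.0026 0.0012] q6 -1.088225813680735
```

```bash

python3 -m pendant '[{"x":0,"y":-1.8,"z":0,"ax":0,"ay":0,"az":0},{"x":0,"y":-3,"z":0,"ax":0,"ay":0,"az":0},{"x":0,"y":-3.5,"z":0,"ax":0,"ay":0,"az":0},{"x":-0.5,"y":-3.5,"z":0,"ax":0,"ay":0,"az":0},{"x":-0.5,"y":-3.5,"z":0,"ax":0,"ay":0,"az":0},{"x":-0.5,"y":-3.5,"z":0,"ax":0,"ay":0,"az":0},{"x":-0.5,"y":-3.5,"z":0,"ax":0,"ay":0,"az":0},{"x":-0.5,"y":-3.5,"z":0,"ax":0,"ay":0,"az":0},{"x":-0.5,"y":-3.5,"z":0,"ax":0,"ay":0,"az":0},{"x":0,"y":-3.5,"z":0,"ax":0,"ay":0,"az":0},{"x":0,"y":-3.5,"z":0,"ax":0,"ay":0,"az":0},{"x":0,"y":-3.5,"z":0,"ax":0,"ay":0,"az":0}]'
python3 -m pendant '[{"x":0,"y":-3,"z":0,"ax":0,"ay":0,"az":0},{"x":0,"y":-2,"z":0,"ax":0,"ay":0,"az":0},{"x":0,"y":-1,"z":0,"ax":0,"ay":0,"az":0},{"x":0,"y":0,"z":0,"ax":0,"ay":0,"az":0},{"x":0,"y":0,"z":0,"ax":0,"ay":0,"az":0},{"x":0,"y":0,"z":0,"ax":0,"ay":0,"az":0}]'
python3 to.py .5206 -.172 .0955 1.543
```

```text
time_s: 20.03
tcp_pos: [0.5204, -0.1141, 0.2543]
ee_rot: [-0.045, -3.138, -0.001]
force: [-0.1, -0.2, -2.2]
width: 0.053
grasp_force: 25.0
time_s: 20.53
tcp_pos: [0.5196, -0.1713, 0.2558]
ee_rot: [-0.043, -3.141, -0.001]
force: [0.5, 1.5, -3.1]
width: 0.0525
grasp_force: 25.0
tool cm [-0.11 -0.07 16.03] t 20.5333
az 0.0 tilt [-0.0007  0.0005] q6 -1.928982932932873
```

```bash

python3 -m pendant '[{"x":0,"y":0,"z":2,"ax":0,"ay":0,"az":0},{"x":0,"y":0,"z":3,"ax":0,"ay":0,"az":0},{"x":0,"y":0,"z":3,"ax":0,"ay":0,"az":0},{"x":0,"y":0,"z":3,"ax":0,"ay":0,"az":0},{"x":0,"y":0,"z":2.2,"ax":0,"ay":0,"az":0},{"x":0,"y":0,"z":1.3,"ax":0,"ay":0,"az":0},{"x":0,"y":0,"z":0.8,"ax":0,"ay":0,"az":0},{"x":0,"y":0,"z":0.4,"ax":0,"ay":0,"az":0},{"x":0,"y":0,"z":0.2,"ax":0,"ay":0,"az":0},{"x":0,"y":0,"z":0.1,"ax":0,"ay":0,"az":0},{"x":0,"y":0,"z":0,"ax":0,"ay":0,"az":0}]'
python3 -m pendant '[{"x":0,"y":0,"z":0,"ax":0,"ay":0,"az":0},{"x":0,"y":0,"z":0,"ax":0,"ay":0,"az":0},{"x":0,"y":0,"z":0,"ax":0,"ay":0,"az":0},{"x":0,"y":0,"z":0,"ax":0,"ay":0,"az":0},{"x":0,"y":0,"z":-1.5,"ax":0,"ay":0,"az":0},{"x":0,"y":0,"z":-2.5,"ax":0,"ay":0,"az":0},{"x":0,"y":0,"z":-3,"ax":0,"ay":0,"az":0},{"x":0,"y":0,"z":-3,"ax":0,"ay":0,"az":0},{"x":0,"y":0,"z":-3,"ax":0,"ay":0,"az":0},{"x":0,"y":0,"z":0,"ax":0,"ay":0,"az":0}]' -0.447
python3 -m pendant '[{"x":0,"y":2.8,"z":0,"ax":0,"ay":0,"az":0},{"x":0,"y":3.8,"z":0,"ax":0,"ay":0,"az":0},{"x":0,"y":3.8,"z":0,"ax":0,"ay":0,"az":0},{"x":0,"y":3.8,"z":0,"ax":0,"ay":0,"az":0},{"x":0,"y":3.8,"z":0,"ax":0,"ay":0,"az":0},{"x":0,"y":3.8,"z":0,"ax":0,"ay":0,"az":0},{"x":0.2,"y":3.8,"z":0,"ax":0,"ay":0,"az":0},{"x":0.2,"y":3.8,"z":0,"ax":0,"ay":0,"az":0},{"x":0.4,"y":3.8,"z":0,"ax":0,"ay":0,"az":0},{"x":0.4,"y":3.8,"z":0,"ax":0,"ay":0,"az":0},{"x":0.4,"y":3.8,"z":0,"ax":0,"ay":0,"az":0},{"x":0,"y":3.8,"z":0,"ax":0,"ay":0,"az":0}]'
python3 to.py .4984 .3698 .095 1.543
```

```text
time_s: 21.45
tcp_pos: [0.52, -0.1725, 0.097]
ee_rot: [0.044, 3.14, -0.001]
force: [0.8, 0.0, -3.0]
width: 0.0527
grasp_force: 25.0
time_s: 22.28
tcp_pos: [0.5212, -0.1733, 0.2325]
ee_rot: [0.044, 3.133, -0.005]
force: [0.2, 0.5, 0.9]
width: 0.0679
grasp_force: 0.0
time_s: 23.28
tcp_pos: [0.5155, 0.2757, 0.2263]
ee_rot: [0.044, 3.141, 0.0]
force: [0.8, 0.0, -0.4]
width: 0.068
grasp_force: 0.0
tool cm [ 1.98  9.36 13.13] t 23.2833
az -0.0 tilt [0.0003 0.0002] q6 -1.1141894264563887
```

```bash

python3 -m pendant '[{"x":0.7,"y":3.5,"z":0,"ax":0,"ay":0,"az":0},{"x":0.7,"y":3.5,"z":0,"ax":0,"ay":0,"az":0},{"x":0.5,"y":2.3,"z":0,"ax":0,"ay":0,"az":0},{"x":0,"y":0,"z":0,"ax":0,"ay":0,"az":0},{"x":0,"y":0,"z":0,"ax":0,"ay":0,"az":0}]'
python3 to.py .4984 .3698 .095 1.543
```

```text
time_s: 23.7
tcp_pos: [0.4994, 0.368, 0.2256]
ee_rot: [-0.042, -3.141, 0.001]
force: [0.6, -1.1, 0.3]
width: 0.0682
grasp_force: 0.0
tool cm [ 0.09  0.18 13.06] t 23.7
az 0.001 tilt [-0.0006 -0.0005] q6 -0.9682239872462959
```

```bash

python3 -m pendant '[{"x":0.1,"y":0.2,"z":3,"ax":0,"ay":0,"az":0},{"x":0,"y":0,"z":3,"ax":0,"ay":0,"az":0},{"x":0,"y":0,"z":2.5,"ax":0,"ay":0,"az":0},{"x":0,"y":0,"z":2,"ax":0,"ay":0,"az":0},{"x":0,"y":0,"z":1.5,"ax":0,"ay":0,"az":0},{"x":0,"y":0,"z":1,"ax":0,"ay":0,"az":0},{"x":0,"y":0,"z":0,"ax":0,"ay":0,"az":0},{"x":0,"y":0,"z":0,"ax":0,"ay":0,"az":0}]'
python3 -m pendant '[{"x":0,"y":0,"z":0,"ax":0,"ay":0,"az":0},{"x":0,"y":0,"z":0,"ax":0,"ay":0,"az":0},{"x":0,"y":0,"z":0,"ax":0,"ay":0,"az":0},{"x":0,"y":0,"z":0,"ax":0,"ay":0,"az":0},{"x":0,"y":0,"z":0,"ax":0,"ay":0,"az":0},{"x":0,"y":0,"z":0,"ax":0,"ay":0,"az":0}]' 1 25
python3 -m pendant '[{"x":0,"y":0,"z":-1,"ax":0,"ay":0,"az":0},{"x":0,"y":0,"z":-3,"ax":0,"ay":0,"az":0},{"x":0,"y":0,"z":-3,"ax":0,"ay":0,"az":0},{"x":0,"y":0,"z":-3,"ax":0,"ay":0,"az":0},{"x":0,"y":0,"z":-3,"ax":0,"ay":0,"az":0},{"x":0,"y":0,"z":-2,"ax":0,"ay":0,"az":0},{"x":0,"y":0,"z":-1,"ax":0,"ay":0,"az":0},{"x":0,"y":0,"z":0,"ax":0,"ay":0,"az":0}]'
python3 to.py .5242 -.262 .258 1.543
```

```text
time_s: 24.37
tcp_pos: [0.4994, 0.3687, 0.0967]
ee_rot: [0.046, 3.141, 0.0]
force: [-0.4, 0.3, 0.4]
width: 0.0682
grasp_force: 0.0
time_s: 24.87
tcp_pos: [0.4994, 0.3696, 0.0973]
ee_rot: [0.044, 3.14, 0.002]
force: [0.2, 0.1, 6.1]
width: 0.0526
grasp_force: 25.0
time_s: 25.53
tcp_pos: [0.4993, 0.3694, 0.2585]
ee_rot: [0.045, 3.139, 0.003]
force: [-0.2, -0.0, -2.7]
width: 0.0524
grasp_force: 24.9
tool cm [ -4.28 -63.05  -0.05] t 25.5333
az -0.001 tilt [0.0026 0.0016] q6 -0.9643230264104689
```

```bash

python3 -m pendant '[{"x":0,"y":-1.8,"z":0,"ax":0,"ay":0,"az":0},{"x":0,"y":-3,"z":0,"ax":0,"ay":0,"az":0},{"x":0,"y":-3.5,"z":0,"ax":0,"ay":0,"az":0},{"x":-0.5,"y":-3.5,"z":0,"ax":0,"ay":0,"az":0},{"x":-0.5,"y":-3.5,"z":0,"ax":0,"ay":0,"az":0},{"x":-0.5,"y":-3.5,"z":0,"ax":0,"ay":0,"az":0},{"x":-0.5,"y":-3.5,"z":0,"ax":0,"ay":0,"az":0},{"x":-0.5,"y":-3.5,"z":0,"ax":0,"ay":0,"az":0},{"x":-0.5,"y":-3.5,"z":0,"ax":0,"ay":0,"az":0},{"x":-0.5,"y":-3.5,"z":0,"ax":0,"ay":0,"az":0},{"x":-0.5,"y":-3.5,"z":0,"ax":0,"ay":0,"az":0},{"x":0,"y":-3.5,"z":0,"ax":0,"ay":0,"az":0}]'
python3 -m pendant '[{"x":0,"y":-3.5,"z":0,"ax":0,"ay":0,"az":0},{"x":0,"y":-3.5,"z":0,"ax":0,"ay":0,"az":0},{"x":0,"y":-3.5,"z":0,"ax":0,"ay":0,"az":0},{"x":0,"y":-3.5,"z":0,"ax":0,"ay":0,"az":0},{"x":0,"y":-3.5,"z":0,"ax":0,"ay":0,"az":0},{"x":0,"y":-3,"z":0,"ax":0,"ay":0,"az":0},{"x":0,"y":-2,"z":0,"ax":0,"ay":0,"az":0},{"x":0,"y":0,"z":0,"ax":0,"ay":0,"az":0},{"x":0,"y":0,"z":0,"ax":0,"ay":0,"az":0}]'
python3 to.py .5242 -.262 .0953 1.543
```

```text
time_s: 26.53
tcp_pos: [0.5272, -0.0315, 0.2543]
ee_rot: [-0.045, -3.138, -0.0]
force: [1.0, -0.4, -2.8]
width: 0.0523
grasp_force: 25.0
time_s: 27.28
tcp_pos: [0.5206, -0.255, 0.2543]
ee_rot: [-0.047, -3.139, -0.003]
force: [1.0, -0.0, -1.8]
width: 0.0527
grasp_force: 24.9
tool cm [-0.43 -0.71 15.89] t 27.2833
az -0.002 tilt [-0.0027  0.0017] q6 -2.0595990556776114
```

```bash

python3 -m pendant '[{"x":-0.3,"y":-0.7,"z":2,"ax":0,"ay":0,"az":0},{"x":0,"y":0,"z":3,"ax":0,"ay":0,"az":0},{"x":0,"y":0,"z":3,"ax":0,"ay":0,"az":0},{"x":0,"y":0,"z":3,"ax":0,"ay":0,"az":0},{"x":0,"y":0,"z":2.2,"ax":0,"ay":0,"az":0},{"x":0,"y":0,"z":1.3,"ax":0,"ay":0,"az":0},{"x":0,"y":0,"z":0.8,"ax":0,"ay":0,"az":0},{"x":0,"y":0,"z":0.4,"ax":0,"ay":0,"az":0},{"x":0,"y":0,"z":0.2,"ax":0,"ay":0,"az":0},{"x":0,"y":0,"z":0.1,"ax":0,"ay":0,"az":0},{"x":0,"y":0,"z":0,"ax":0,"ay":0,"az":0}]'
python3 -m pendant '[{"x":0,"y":0,"z":0,"ax":0,"ay":0,"az":0},{"x":0,"y":0,"z":0,"ax":0,"ay":0,"az":0},{"x":0,"y":0,"z":0,"ax":0,"ay":0,"az":0},{"x":0,"y":0,"z":0,"ax":0,"ay":0,"az":0},{"x":0,"y":0,"z":-1.5,"ax":0,"ay":0,"az":0},{"x":0,"y":0,"z":-2.5,"ax":0,"ay":0,"az":0},{"x":0,"y":0,"z":-3,"ax":0,"ay":0,"az":0},{"x":0,"y":0,"z":-3,"ax":0,"ay":0,"az":0},{"x":0,"y":0,"z":-3,"ax":0,"ay":0,"az":0},{"x":0,"y":0,"z":0,"ax":0,"ay":0,"az":0}]' -0.447
python3 -m pendant '[{"x":0,"y":2.8,"z":0,"ax":0,"ay":0,"az":0},{"x":0,"y":3.8,"z":0,"ax":0,"ay":0,"az":0},{"x":0,"y":3.8,"z":0,"ax":0,"ay":0,"az":0},{"x":0.2,"y":3.8,"z":0,"ax":0,"ay":0,"az":0},{"x":0.2,"y":3.8,"z":0,"ax":0,"ay":0,"az":0},{"x":0.2,"y":3.8,"z":0,"ax":0,"ay":0,"az":0},{"x":0.2,"y":3.8,"z":0,"ax":0,"ay":0,"az":0},{"x":0.2,"y":3.8,"z":0,"ax":0,"ay":0,"az":0},{"x":0.4,"y":3.8,"z":0,"ax":0,"ay":0,"az":0},{"x":0.4,"y":3.8,"z":0,"ax":0,"ay":0,"az":0},{"x":0,"y":0,"z":0,"ax":0,"ay":0,"az":0},{"x":0,"y":0,"z":0,"ax":0,"ay":0,"az":0}]' -0.6
python3 - <<'E'
from h import *
a=r.get_image("scene");b=r.get_image("top");cv2.imwrite("pics/sc6.png",a);cv2.imwrite("pics/tp6.png",b)
cv2.imwrite("pics/v6.png",np.vstack([cv2.resize(b[130:330,160:500],None,fx=1.5,fy=1.5),cv2.resize(a[220:420,200:540],None,fx=1.5,fy=1.5)]))
E
```

```text
time_s: 28.2
tcp_pos: [0.5243, -0.2617, 0.0969]
ee_rot: [0.044, 3.14, -0.001]
force: [0.4, -0.8, -1.7]
width: 0.0527
grasp_force: 24.9
time_s: 29.03
tcp_pos: [0.5256, -0.2627, 0.2328]
ee_rot: [0.044, 3.133, -0.007]
force: [0.4, 0.3, 0.2]
width: 0.0674
grasp_force: 0.0
time_s: 30.03
tcp_pos: [0.5162, 0.1101, 0.2261]
ee_rot: [-0.04, -3.141, 0.0]
force: [0.7, 0.2, 0.1]
width: 0.0753
grasp_force: 0.0
```

View pics/v6.png

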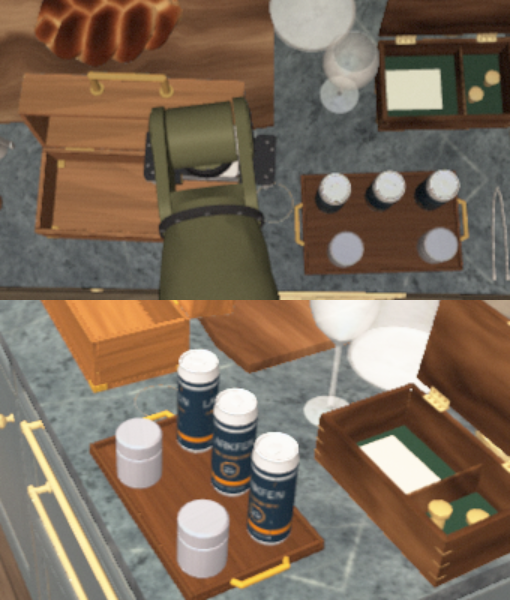

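All three cans stand upright along the tray's back edge. Caddies are at top-view (390,296), which has shifted about 18 mm, and (452,293). The chest is empty and its lid still open.

```bash
cat > cad.py <<'E'
from h import *
im=r.get_image("top");H,S,V=cv2.split(cv2.cvtColor(im,cv2.COLOR_BGR2HSV))
m=((S<60)&(V>120));m[:278]=0;m[315:]=0;m[:,:365]=0;m[:,475:]=0
for b,s,c in blobs(m,150):
    p=plane("top",c,.076);print(s,c,p)
E
python3 cad.py; python3 to.py .43 -.265 .18 1.543
```

```text
[443 282  22  23 403] [453.4715 292.794 ] [ 0.4309 -0.2651  0.076 ]
[380 285  23  23 400] [390.6825 295.4775] [ 0.4218 -0.1054  0.076 ]
tool cm [  7.57 -37.5    4.62] t 30.1833
az -0.002 tilt [-0.     -0.0002] q6 -1.405188635718638
```

```bash

python3 -m pendant '[{"x":1,"y":-2.5,"z":0,"ax":0,"ay":0,"az":0},{"x":1.5,"y":-3.5,"z":0,"ax":0,"ay":0,"az":0},{"x":1.5,"y":-3.5,"z":0,"ax":0,"ay":0,"az":0},{"x":1.5,"y":-3.5,"z":0,"ax":0,"ay":0,"az":0},{"x":1.5,"y":-3.5,"z":0,"ax":0,"ay":0,"az":0},{"x":1,"y":-3,"z":0,"ax":0,"ay":0,"az":0},{"x":0.9,"y":-2.3,"z":0,"ax":0,"ay":0,"az":0},{"x":0,"y":0,"z":0,"ax":0,"ay":0,"az":0},{"x":0,"y":0,"z":0,"ax":0,"ay":0,"az":0}]' -0.6 15
python3 to.py .4218 -.1054 .028 1.543
```

```text
time_s: 30.93
tcp_pos: [0.4209, -0.1085, 0.2264]
ee_rot: [0.051, 3.141, -0.0]
force: [0.3, 0.0, 0.4]
width: 0.0754
grasp_force: 0.0
tool cm [-0.08  0.31 19.84] t 30.9333
az -0.005 tilt [ 0.0004 -0.0002] q6 -1.8747638293347701
```

```bash

python3 -m pendant '[{"x":-0.1,"y":0.3,"z":3,"ax":0,"ay":0,"az":0},{"x":0,"y":0,"z":3.5,"ax":0,"ay":0,"az":0},{"x":0,"y":0,"z":3.5,"ax":0,"ay":0,"az":0},{"x":0,"y":0,"z":3,"ax":0,"ay":0,"az":0},{"x":0,"y":0,"z":2.5,"ax":0,"ay":0,"az":0},{"x":0,"y":0,"z":2,"ax":0,"ay":0,"az":0},{"x":0,"y":0,"z":1.3,"ax":0,"ay":0,"az":0},{"x":0,"y":0,"z":1,"ax":0,"ay":0,"az":0},{"x":0,"y":0,"z":0,"ax":0,"ay":0,"az":0},{"x":0,"y":0,"z":0,"ax":0,"ay":0,"az":0}]'
python3 -m pendant '[{"x":0,"y":0,"z":0,"ax":0,"ay":0,"az":0},{"x":0,"y":0,"z":0,"ax":0,"ay":0,"az":0},{"x":0,"y":0,"z":0,"ax":0,"ay":0,"az":0},{"x":0,"y":0,"z":0,"ax":0,"ay":0,"az":0},{"x":0,"y":0,"z":0,"ax":0,"ay":0,"az":0},{"x":0,"y":0,"z":0,"ax":0,"ay":0,"az":0}]' 1 20
python3 -m pendant '[{"x":0,"y":0,"z":-1,"ax":0,"ay":0,"az":0},{"x":0,"y":0,"z":-3,"ax":0,"ay":0,"az":0},{"x":0,"y":0,"z":-3,"ax":0,"ay":0,"az":0},{"x":0,"y":0,"z":-3,"ax":0,"ay":0,"az":0},{"x":0,"y":0,"z":-3,"ax":0,"ay":0,"az":0},{"x":0,"y":0,"z":-2,"ax":0,"ay":0,"az":0},{"x":0,"y":0,"z":-1,"ax":0,"ay":0,"az":0},{"x":0,"y":0,"z":0,"ax":0,"ay":0,"az":0}]'
python3 to.py .502 .328 .19 1.543
```

```text
time_s: 31.77
tcp_pos: [0.4227, -0.1036, 0.0284]
ee_rot: [-0.044, -3.141, -0.0]
force: [0.5, -1.1, 0.4]
width: 0.0754
grasp_force: 0.0
time_s: 32.27
tcp_pos: [0.423, -0.104, 0.029]
ee_rot: [0.045, 3.14, -0.001]
force: [-0.6, -0.2, 7.6]
width: 0.0579
grasp_force: 20.0
time_s: 32.93
tcp_pos: [0.4231, -0.104, 0.1903]
ee_rot: [0.045, 3.138, -0.002]
force: [0.4, 0.2, -1.9]
width: 0.0576
grasp_force: 20.0
tool cm [-6.66 43.4   0.01] t 32.9333
az -0.001 tilt [ 0.0033 -0.0011] q6 -1.8675004947283527
```

```bash

python3 -m pendant '[{"x":0,"y":2.4,"z":0,"ax":0,"ay":0,"az":0},{"x":-0.5,"y":3.7,"z":0,"ax":0,"ay":0,"az":0},{"x":-0.7,"y":3.9,"z":0,"ax":0,"ay":0,"az":0},{"x":-0.7,"y":3.9,"z":0,"ax":0,"ay":0,"az":0},{"x":-0.7,"y":3.9,"z":0,"ax":0,"ay":0,"az":0},{"x":-0.7,"y":3.9,"z":0,"ax":0,"ay":0,"az":0},{"x":-0.7,"y":3.9,"z":0,"ax":0,"ay":0,"az":0},{"x":-0.7,"y":3.9,"z":0,"ax":0,"ay":0,"az":0},{"x":-0.7,"y":3.9,"z":0,"ax":0,"ay":0,"az":0},{"x":-0.7,"y":3.9,"z":0,"ax":0,"ay":0,"az":0},{"x":-0.5,"y":3.7,"z":0,"ax":0,"ay":0,"az":0},{"x":0,"y":2.4,"z":0,"ax":0,"ay":0,"az":0}]'
python3 -m pendant '[{"x":0,"y":0,"z":0,"ax":0,"ay":0,"az":0},{"x":0,"y":0,"z":0,"ax":0,"ay":0,"az":0}]'
python3 to.py .502 .328 .031 1.543
```

```text
time_s: 33.93
tcp_pos: [0.5002, 0.3309, 0.1857]
ee_rot: [-0.043, -3.139, 0.002]
force: [-0.1, -0.2, -1.7]
width: 0.0576
grasp_force: 20.0
time_s: 34.1
tcp_pos: [0.4999, 0.3287, 0.1859]
ee_rot: [-0.042, -3.138, 0.003]
force: [-0.3, -0.7, -1.1]
width: 0.0577
grasp_force: 20.0
tool cm [-0.25 -0.03 15.49] t 34.1
az 0.001 tilt [-0.0029 -0.0018] q6 -1.0238139861164102
```

```bash

python3 -m pendant '[{"x":-0.2,"y":0,"z":2,"ax":0,"ay":0,"az":0},{"x":0,"y":0,"z":3,"ax":0,"ay":0,"az":0},{"x":0,"y":0,"z":3,"ax":0,"ay":0,"az":0},{"x":0,"y":0,"z":3,"ax":0,"ay":0,"az":0},{"x":0,"y":0,"z":2,"ax":0,"ay":0,"az":0},{"x":0,"y":0,"z":1.2,"ax":0,"ay":0,"az":0},{"x":0,"y":0,"z":0.7,"ax":0,"ay":0,"az":0},{"x":0,"y":0,"z":0.4,"ax":0,"ay":0,"az":0},{"x":0,"y":0,"z":0.2,"ax":0,"ay":0,"az":0},{"x":0,"y":0,"z":0,"ax":0,"ay":0,"az":0}]'
python3 -m pendant '[{"x":0,"y":0,"z":0,"ax":0,"ay":0,"az":0},{"x":0,"y":0,"z":0,"ax":0,"ay":0,"az":0},{"x":0,"y":0,"z":0,"ax":0,"ay":0,"az":0},{"x":0,"y":0,"z":0,"ax":0,"ay":0,"az":0},{"x":0,"y":0,"z":-1.5,"ax":0,"ay":0,"az":0},{"x":0,"y":0,"z":-3,"ax":0,"ay":0,"az":0},{"x":0,"y":0,"z":-4,"ax":0,"ay":0,"az":0},{"x":0,"y":0,"z":-4,"ax":0,"ay":0,"az":0},{"x":0,"y":0,"z":-3.5,"ax":0,"ay":0,"az":0},{"x":0,"y":0,"z":-2,"ax":0,"ay":0,"az":0},{"x":0,"y":0,"z":0,"ax":0,"ay":0,"az":0}]' -0.6
python3 -m pendant '[{"x":0.5,"y":-2.8,"z":0,"ax":0,"ay":0,"az":0},{"x":0.5,"y":-3.9,"z":0,"ax":0,"ay":0,"az":0},{"x":0.5,"y":-3.9,"z":0,"ax":0,"ay":0,"az":0},{"x":0.5,"y":-3.9,"z":0,"ax":0,"ay":0,"az":0},{"x":0.5,"y":-3.9,"z":0,"ax":0,"ay":0,"az":0},{"x":0.5,"y":-3.9,"z":0,"ax":0,"ay":0,"az":0},{"x":0.5,"y":-3.9,"z":0,"ax":0,"ay":0,"az":0},{"x":0.5,"y":-3.9,"z":0,"ax":0,"ay":0,"az":0},{"x":0.5,"y":-3.9,"z":0,"ax":0,"ay":0,"az":0},{"x":0,"y":0,"z":0,"ax":0,"ay":0,"az":0},{"x":0,"y":0,"z":0,"ax":0,"ay":0,"az":0}]'
python3 cad.py; python3 to.py .4309 -.2651 .028 1.543
```

```text
time_s: 34.93
tcp_pos: [0.5031, 0.3281, 0.0339]
ee_rot: [0.045, 3.14, 0.001]
force: [-0.3, -0.6, -1.0]
width: 0.0573
grasp_force: 20.0
time_s: 35.85
tcp_pos: [0.5041, 0.3289, 0.2188]
ee_rot: [0.044, 3.134, 0.006]
force: [-0.4, -0.1, -0.9]
width: 0.0751
grasp_force: 0.0
time_s: 36.77
tcp_pos: [0.4478, -0.012, 0.2129]
ee_rot: [-0.05, -3.141, -0.0]
force: [0.2, 0.4, -0.3]
width: 0.0748
grasp_force: 0.0
[443 282  22  23 401] [453.5087 292.7905] [ 0.4309 -0.2652  0.076 ]
tool cm [  0.94 -25.48  18.49] t 36.8167
az -0.002 tilt [-0.0003  0.0002] q6 -1.6466842629269263
```

Caddy 2 hasn't moved, so I'll fetch it.

```bash

python3 -m pendant '[{"x":0.3,"y":-3,"z":0,"ax":0,"ay":0,"az":0},{"x":0.3,"y":-3.9,"z":0,"ax":0,"ay":0,"az":0},{"x":0.3,"y":-3.9,"z":0,"ax":0,"ay":0,"az":0},{"x":0,"y":-3.9,"z":0,"ax":0,"ay":0,"az":0},{"x":0,"y":-3.9,"z":0,"ax":0,"ay":0,"az":0},{"x":0,"y":-3.9,"z":0,"ax":0,"ay":0,"az":0},{"x":0,"y":-3,"z":0,"ax":0,"ay":0,"az":0},{"x":0,"y":0,"z":0,"ax":0,"ay":0,"az":0},{"x":0,"y":0,"z":0,"ax":0,"ay":0,"az":0},{"x":0,"y":0,"z":0,"ax":0,"ay":0,"az":0}]'
python3 to.py .4309 -.2651 .028 1.543
```

```text
time_s: 37.65
tcp_pos: [0.4325, -0.2638, 0.2128]
ee_rot: [-0.042, -3.141, -0.001]
force: [-0.1, 0.1, 0.2]
width: 0.0755
grasp_force: 0.0
tool cm [ 0.14 -0.15 18.48] t 37.65
az 0.001 tilt [-0.0005  0.0006] q6 -2.164002928331462
```

```bash

python3 -m pendant '[{"x":0.1,"y":-0.1,"z":2.5,"ax":0,"ay":0,"az":0},{"x":0,"y":0,"z":3,"ax":0,"ay":0,"az":0},{"x":0,"y":0,"z":3,"ax":0,"ay":0,"az":0},{"x":0,"y":0,"z":3,"ax":0,"ay":0,"az":0},{"x":0,"y":0,"z":2.5,"ax":0,"ay":0,"az":0},{"x":0,"y":0,"z":2,"ax":0,"ay":0,"az":0},{"x":0,"y":0,"z":1.5,"ax":0,"ay":0,"az":0},{"x":0,"y":0,"z":0.9,"ax":0,"ay":0,"az":0},{"x":0,"y":0,"z":0,"ax":0,"ay":0,"az":0},{"x":0,"y":0,"z":0,"ax":0,"ay":0,"az":0}]'
python3 -m pendant '[{"x":0,"y":0,"z":0,"ax":0,"ay":0,"az":0},{"x":0,"y":0,"z":0,"ax":0,"ay":0,"az":0},{"x":0,"y":0,"z":0,"ax":0,"ay":0,"az":0},{"x":0,"y":0,"z":0,"ax":0,"ay":0,"az":0},{"x":0,"y":0,"z":0,"ax":0,"ay":0,"az":0},{"x":0,"y":0,"z":0,"ax":0,"ay":0,"az":0}]' 1 20
python3 -m pendant '[{"x":0,"y":0,"z":-1,"ax":0,"ay":0,"az":0},{"x":0,"y":0,"z":-3,"ax":0,"ay":0,"az":0},{"x":0,"y":0,"z":-3,"ax":0,"ay":0,"az":0},{"x":0,"y":0,"z":-3,"ax":0,"ay":0,"az":0},{"x":0,"y":0,"z":-3,"ax":0,"ay":0,"az":0},{"x":0,"y":0,"z":-2,"ax":0,"ay":0,"az":0},{"x":0,"y":0,"z":-1,"ax":0,"ay":0,"az":0},{"x":0,"y":0,"z":0,"ax":0,"ay":0,"az":0}]'
python3 to.py .4975 .168 .19 1.543
```

```text
time_s: 38.48
tcp_pos: [0.4314, -0.2654, 0.0297]
ee_rot: [0.043, 3.141, -0.0]
force: [0.6, 0.1, 0.1]
width: 0.0752
grasp_force: 0.0
time_s: 38.98
tcp_pos: [0.4313, -0.2663, 0.0301]
ee_rot: [0.045, 3.14, -0.001]
force: [-1.3, 1.7, 6.8]
width: 0.0577
grasp_force: 20.0
time_s: 39.65
tcp_pos: [0.4314, -0.2665, 0.1915]
ee_rot: [0.045, 3.138, -0.003]
force: [-0.6, 0.4, -1.7]
width: 0.0576
grasp_force: 20.0
tool cm [-5.37 43.62  0.07] t 39.65
az -0.001 tilt [ 0.0028 -0.0021] q6 -2.167946243924701
```

```bash

python3 -m pendant '[{"x":0,"y":2.4,"z":0,"ax":0,"ay":0,"az":0},{"x":0,"y":3.8,"z":0,"ax":0,"ay":0,"az":0},{"x":0,"y":3.9,"z":0,"ax":0,"ay":0,"az":0},{"x":0,"y":3.9,"z":0,"ax":0,"ay":0,"az":0},{"x":-0.5,"y":3.9,"z":0,"ax":0,"ay":0,"az":0},{"x":-0.7,"y":3.9,"z":0,"ax":0,"ay":0,"az":0},{"x":-0.7,"y":3.9,"z":0,"ax":0,"ay":0,"az":0},{"x":-0.8,"y":3.9,"z":0,"ax":0,"ay":0,"az":0},{"x":-0.8,"y":3.9,"z":0,"ax":0,"ay":0,"az":0},{"x":-0.8,"y":3.9,"z":0,"ax":0,"ay":0,"az":0},{"x":-0.7,"y":3.8,"z":0,"ax":0,"ay":0,"az":0},{"x":-0.4,"y":2.4,"z":0,"ax":0,"ay":0,"az":0}]'
python3 -m pendant '[{"x":0,"y":0,"z":0,"ax":0,"ay":0,"az":0},{"x":0,"y":0,"z":0,"ax":0,"ay":0,"az":0},{"x":0,"y":0,"z":0,"ax":0,"ay":0,"az":0}]'
python3 to.py .4975 .168 .0325 1.543
```

```text
time_s: 40.65
tcp_pos: [0.4967, 0.1713, 0.1874]
ee_rot: [-0.042, -3.139, 0.001]
force: [-0.1, 1.0, -1.7]
width: 0.0577
grasp_force: 20.0
time_s: 40.9
tcp_pos: [0.4967, 0.1676, 0.1881]
ee_rot: [-0.045, -3.139, 0.001]
force: [-0.6, -0.7, -0.7]
width: 0.0578
grasp_force: 20.0
tool cm [-0.11  0.06 15.56] t 40.9
az -0.001 tilt [-0.0019 -0.0007] q6 -1.2867772512055424
```

```bash

python3 -m pendant '[{"x":-0.1,"y":0,"z":2,"ax":0,"ay":0,"az":0},{"x":0,"y":0,"z":3,"ax":0,"ay":0,"az":0},{"x":0,"y":0,"z":3,"ax":0,"ay":0,"az":0},{"x":0,"y":0,"z":3,"ax":0,"ay":0,"az":0},{"x":0,"y":0,"z":2.2,"ax":0,"ay":0,"az":0},{"x":0,"y":0,"z":1.2,"ax":0,"ay":0,"az":0},{"x":0,"y":0,"z":0.7,"ax":0,"ay":0,"az":0},{"x":0,"y":0,"z":0.4,"ax":0,"ay":0,"az":0},{"x":0,"y":0,"z":0.2,"ax":0,"ay":0,"az":0},{"x":0,"y":0,"z":0.1,"ax":0,"ay":0,"az":0},{"x":0,"y":0,"z":0,"ax":0,"ay":0,"az":0}]'
python3 -m pendant '[{"x":0,"y":0,"z":0,"ax":0,"ay":0,"az":0},{"x":0,"y":0,"z":0,"ax":0,"ay":0,"az":0},{"x":0,"y":0,"z":0,"ax":0,"ay":0,"az":0},{"x":0,"y":0,"z":0,"ax":0,"ay":0,"az":0},{"x":0,"y":0,"z":-1.5,"ax":0,"ay":0,"az":0},{"x":0,"y":0,"z":-3,"ax":0,"ay":0,"az":0},{"x":0,"y":0,"z":-4,"ax":0,"ay":0,"az":0},{"x":0,"y":0,"z":-4,"ax":0,"ay":0,"az":0},{"x":0,"y":0,"z":-4,"ax":0,"ay":0,"az":0},{"x":0,"y":0,"z":-3,"ax":0,"ay":0,"az":0},{"x":0,"y":0,"z":-2,"ax":0,"ay":0,"az":0}]' -0.6
python3 -m pendant '[{"x":3.5,"y":0,"z":-2,"ax":0,"ay":0,"az":0},{"x":3.5,"y":-3,"z":-2,"ax":0,"ay":0,"az":0},{"x":3.5,"y":-3.9,"z":-2,"ax":0,"ay":0,"az":0},{"x":3.5,"y":-3.9,"z":-2,"ax":0,"ay":0,"az":0},{"x":0,"y":-3.9,"z":-2,"ax":0,"ay":0,"az":0},{"x":0,"y":0,"z":0,"ax":0,"ay":0,"az":0},{"x":0,"y":0,"z":0,"ax":0,"ay":0,"az":0}]' -0.28
python3 - <<'E'
from h import *
a=r.get_image("scene");b=r.get_image("top");cv2.imwrite("pics/sc7.png",a);cv2.imwrite("pics/tp7.png",b)
cv2.imwrite("pics/v7.png",np.vstack([cv2.resize(b[130:330,160:500],None,fx=1.5,fy=1.5),cv2.resize(a[100:300,150:490],None,fx=1.5,fy=1.5)]))
E
```

```text
time_s: 41.82
tcp_pos: [0.4987, 0.168, 0.0322]
ee_rot: [0.045, 3.14, 0.0]
force: [0.2, -0.7, -1.2]
width: 0.058
grasp_force: 20.0
time_s: 42.73
tcp_pos: [0.4987, 0.1683, 0.2501]
ee_rot: [0.044, 3.137, 0.002]
force: [0.3, -0.5, -0.1]
width: 0.0752
grasp_force: 0.0
time_s: 43.32
tcp_pos: [0.379, 0.0506, 0.3326]
ee_rot: [0.05, 3.138, 0.0]
force: [-0.9, 0.1, -1.2]
width: 0.0603
grasp_force: 0.0
```

View pics/v7.png

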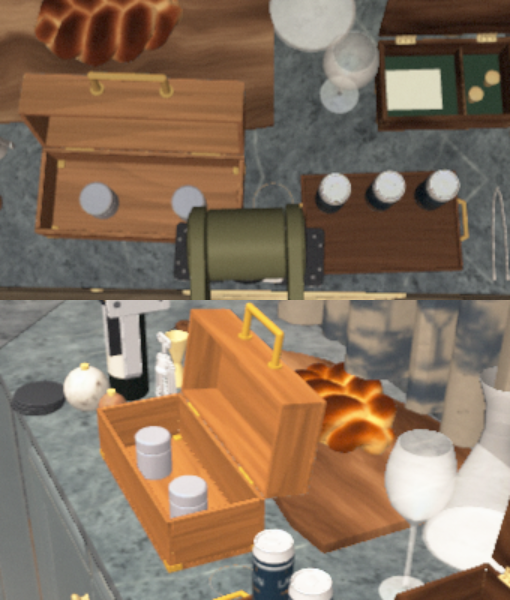

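Both caddies stand in the chest and the three cans are on the tray. The handle of the open lid is at top-view full-image (247,180).

```bash

python3 -m pendant '[{"x":0,"y":0,"z":0,"ax":0,"ay":0,"az":0.1208},{"x":0,"y":0,"z":0,"ax":0,"ay":0,"az":0.1208},{"x":0,"y":0,"z":0,"ax":0,"ay":0,"az":0.1208},{"x":0,"y":0,"z":0,"ax":0,"ay":0,"az":0.1208},{"x":0,"y":0,"z":0,"ax":0,"ay":0,"az":0.1208},{"x":0,"y":0,"z":0,"ax":0,"ay":0,"az":0.1208},{"x":0,"y":0,"z":0,"ax":0,"ay":0,"az":0.1208},{"x":0,"y":0,"z":0,"ax":0,"ay":0,"az":0.1208},{"x":0,"y":0,"z":0,"ax":0,"ay":0,"az":0.1208},{"x":0,"y":0,"z":0,"ax":0,"ay":0,"az":0.1208},{"x":0,"y":0,"z":0,"ax":0,"ay":0,"az":0.1208},{"x":0,"y":0,"z":0,"ax":0,"ay":0,"az":0.1208}]' -0.28 15
python3 -m pendant '[{"x":0,"y":0,"z":0,"ax":0,"ay":0,"az":0.1208},{"x":0,"y":0,"z":-2,"ax":0,"ay":0,"az":0},{"x":0,"y":0,"z":-1,"ax":0,"ay":0,"az":0},{"x":0,"y":0,"z":0,"ax":0,"ay":0,"az":0}]'
python3 - <<'E'
from h import *
im=cv2.imread("pics/tp7.png");H,S,V=cv2.split(cv2.cvtColor(im,cv2.COLOR_BGR2HSV))
m=(H>16)&(H<32)&(S>100)&(V>110);m[:172]=0;m[186:]=0;m[:,:215]=0;m[:,280:]=0
for b,s,c in blobs(m,15):
    print(s,c,plane("top",c,.281)); 
print(proj("top",np.array([.6588,.2435,.281])),proj("top",np.array([.66,.30,.281])))
from to import to
to(.6588,.2435,.36,-.028)
E
```

```text
time_s: 44.42
tcp_pos: [0.3789, 0.0529, 0.3305]
ee_rot: [-2.119, -2.317, 0.002]
force: [0.2, -0.2, -0.3]
width: 0.0599
grasp_force: 0.0
time_s: 44.75
tcp_pos: [0.3795, 0.0525, 0.3627]
ee_rot: [2.249, 2.192, 0.002]
force: [0.3, -0.1, 0.3]
width: 0.0603
grasp_force: 0.0
[218 178  54   8 256] [243.5508 180.957 ] [0.6594 0.2468 0.281 ]
[244.9891 181.237 ] [220.2838 180.5184]
tool cm [19.8  27.44  0.33] t 44.75
az 0.003 tilt [0.0017 0.0002] q6 0.06714567812891462
```

```bash

python3 -m pendant '[{"x":1.8,"y":2,"z":0,"ax":0,"ay":0,"az":0},{"x":2.5,"y":3,"z":0,"ax":0,"ay":0,"az":0},{"x":2.5,"y":3.5,"z":0,"ax":0,"ay":0,"az":0},{"x":2.5,"y":3.5,"z":0,"ax":0,"ay":0,"az":0},{"x":2.5,"y":3.5,"z":0,"ax":0,"ay":0,"az":0},{"x":2.5,"y":3.5,"z":0,"ax":0,"ay":0,"az":0},{"x":2.5,"y":3.5,"z":0,"ax":0,"ay":0,"az":0},{"x":2,"y":3,"z":0,"ax":0,"ay":0,"az":0},{"x":1,"y":2,"z":0,"ax":0,"ay":0,"az":0},{"x":0,"y":0,"z":0,"ax":0,"ay":0,"az":0},{"x":0,"y":0,"z":0,"ax":0,"ay":0,"az":0},{"x":0,"y":0,"z":0,"ax":0,"ay":0,"az":0}]'
python3 to.py .660 .2445 .251 -.028
```

```text
time_s: 45.75
tcp_pos: [0.6527, 0.238, 0.361]
ee_rot: [-2.251, -2.191, 0.001]
force: [0.0, -0.1, 0.0]
width: 0.06
grasp_force: 0.0
tool cm [ 0.68  0.72 11.  ] t 45.75
az 0.001 tilt [-0.0007 -0.0002] q6 0.3239984505498283
```

```bash

python3 -m pendant '[{"x":0.6,"y":0.7,"z":2,"ax":0,"ay":0,"az":0},{"x":0,"y":0,"z":2.5,"ax":0,"ay":0,"az":0},{"x":0,"y":0,"z":2,"ax":0,"ay":0,"az":0},{"x":0,"y":0,"z":1.5,"ax":0,"ay":0,"az":0},{"x":0,"y":0,"z":1.5,"ax":0,"ay":0,"az":0},{"x":0,"y":0,"z":1.5,"ax":0,"ay":0,"az":0},{"x":0,"y":0,"z":0,"ax":0,"ay":0,"az":0}]'
python3 -m pendant '[{"x":0,"y":0,"z":0,"ax":0,"ay":0,"az":0},{"x":0,"y":0,"z":0,"ax":0,"ay":0,"az":0},{"x":0,"y":0,"z":0,"ax":0,"ay":0,"az":0},{"x":0,"y":0,"z":0,"ax":0,"ay":0,"az":0},{"x":0,"y":0,"z":0,"ax":0,"ay":0,"az":0},{"x":0,"y":0,"z":0,"ax":0,"ay":0,"az":0},{"x":0,"y":0,"z":0,"ax":0,"ay":0,"az":0},{"x":0,"y":0,"z":0,"ax":0,"ay":0,"az":0},{"x":0,"y":0,"z":0,"ax":0,"ay":0,"az":0},{"x":0,"y":0,"z":0,"ax":0,"ay":0,"az":0}]' 1 12
python3 - <<'E'
from h import *
prev=None
for t in list(np.arange(1.72,0.01,-.08))+[0]:
    p=np.array([-.205*np.cos(.2213+t),.205*np.sin(.2213+t)])*100
    if prev is not None:print(round(t,2),"y%.2f z%.2f"%(p[0]-prev[0],-(p[1]-prev[1])))
    prev=p
E
```

```text
time_s: 46.33
tcp_pos: [0.6588, 0.243, 0.2499]
ee_rot: [-2.251, -2.189, 0.004]
force: [-0.4, 0.2, 0.2]
width: 0.0599
grasp_force: 0.0
time_s: 47.17
tcp_pos: [0.6597, 0.2436, 0.2516]
ee_rot: [-2.251, -2.19, 0.002]
force: [-4.6, -1.4, 1.8]
width: 0.0113
grasp_force: 12.0
1.64 y-1.55 z-0.53
1.56 y-1.59 z-0.41
1.48 y-1.62 z-0.28
1.4 y-1.63 z-0.15
1.32 y-1.64 z-0.02
1.24 y-1.64 z0.11
1.16 y-1.62 z0.24
1.08 y-1.60 z0.37
1.0 y-1.56 z0.50
0.92 y-1.52 z0.62
0.84 y-1.46 z0.74
0.76 y-1.40 z0.86
0.68 y-1.33 z0.97
0.6 y-1.24 z1.07
0.52 y-1.15 z1.16
0.44 y-1.06 z1.25
0.36 y-0.95 z1.33
0.28 y-0.84 z1.41
0.2 y-0.73 z1.47
0.12 y-0.61 z1.52
0.04 y-0.49 z1.57
0 y-0.20 z0.80
```

Gripped.

```bash

python3 -m pendant '[{"x":0,"y":-1.55,"z":-0.53,"ax":0,"ay":0,"az":0},{"x":0,"y":-1.59,"z":-0.41,"ax":0,"ay":0,"az":0},{"x":0,"y":-1.62,"z":-0.28,"ax":0,"ay":0,"az":0},{"x":0,"y":-1.63,"z":-0.15,"ax":0,"ay":0,"az":0},{"x":0,"y":-1.64,"z":-0.02,"ax":0,"ay":0,"az":0},{"x":0,"y":-1.64,"z":0.11,"ax":0,"ay":0,"az":0},{"x":0,"y":-1.62,"z":0.24,"ax":0,"ay":0,"az":0},{"x":0,"y":-1.6,"z":0.37,"ax":0,"ay":0,"az":0}]'
python3 -m pendant '[{"x":0,"y":-1.56,"z":0.5,"ax":0,"ay":0,"az":0},{"x":0,"y":-1.52,"z":0.62,"ax":0,"ay":0,"az":0},{"x":0,"y":-1.46,"z":0.74,"ax":0,"ay":0,"az":0},{"x":0,"y":-1.4,"z":0.86,"ax":0,"ay":0,"az":0},{"x":0,"y":-1.33,"z":0.97,"ax":0,"ay":0,"az":0},{"x":0,"y":-1.24,"z":1.07,"ax":0,"ay":0,"az":0},{"x":0,"y":-1.15,"z":1.16,"ax":0,"ay":0,"az":0}]'
python3 to.py .3845 .2505 .105
```

```text
time_s: 47.83
tcp_pos: [0.531, 0.2472, 0.2588]
ee_rot: [2.252, 2.19, 0.002]
force: [1.5, 1.2, 0.9]
width: 0.0112
grasp_force: 12.0
time_s: 48.42
tcp_pos: [0.4343, 0.25, 0.1991]
ee_rot: [2.252, 2.19, 0.002]
force: [0.8, 1.3, -0.5]
width: 0.0112
grasp_force: 12.0
tool cm [-0.09 -4.99  9.41] t 48.4167
```

```bash

python3 -m pendant '[{"x":0,"y":-1.06,"z":1.25,"ax":0,"ay":0,"az":0},{"x":0,"y":-0.95,"z":1.33,"ax":0,"ay":0,"az":0},{"x":0,"y":-0.84,"z":1.41,"ax":0,"ay":0,"az":0},{"x":0,"y":-0.73,"z":1.47,"ax":0,"ay":0,"az":0},{"x":0,"y":-0.61,"z":1.52,"ax":0,"ay":0,"az":0},{"x":0,"y":-0.3,"z":0.8,"ax":0,"ay":0,"az":0},{"x":0,"y":-0.2,"z":0.7,"ax":0,"ay":0,"az":0},{"x":0,"y":-0.1,"z":0.4,"ax":0,"ay":0,"az":0},{"x":0,"y":-0.1,"z":0.3,"ax":0,"ay":0,"az":0},{"x":0,"y":0,"z":0,"ax":0,"ay":0,"az":0}]'
python3 to.py .3845 .2505 .105
```

```text
time_s: 49.25
tcp_pos: [0.386, 0.2513, 0.1071]
ee_rot: [-2.252, -2.19, 0.001]
force: [-2.8, 2.7, -0.8]
width: 0.0117
grasp_force: 12.0
tool cm [-0.08 -0.14  0.21] t 49.25
```

```bash

python3 -m pendant '[{"x":0,"y":-0.05,"z":0.15,"ax":0,"ay":0,"az":0},{"x":0,"y":0,"z":0.15,"ax":0,"ay":0,"az":0},{"x":0,"y":0,"z":0,"ax":0,"ay":0,"az":0}]'
python3 -m pendant '[{"x":0,"y":0,"z":0,"ax":0,"ay":0,"az":0},{"x":0,"y":0,"z":0,"ax":0,"ay":0,"az":0},{"x":0,"y":0,"z":0,"ax":0,"ay":0,"az":0},{"x":0,"y":0,"z":0,"ax":0,"ay":0,"az":0},{"x":0,"y":0,"z":0,"ax":0,"ay":0,"az":0},{"x":0,"y":0,"z":0,"ax":0,"ay":0,"az":0}]' -0.28
python3 -m pendant '[{"x":0,"y":0,"z":-2,"ax":0,"ay":0,"az":0},{"x":0,"y":0,"z":-3,"ax":0,"ay":0,"az":0},{"x":0,"y":0,"z":-4,"ax":0,"ay":0,"az":0},{"x":0,"y":0,"z":-4,"ax":0,"ay":0,"az":0},{"x":0,"y":0,"z":-4,"ax":0,"ay":0,"az":0},{"x":-3,"y":0,"z":-2,"ax":0,"ay":0,"az":0},{"x":-4,"y":0,"z":-1,"ax":0,"ay":0,"az":0},{"x":-4,"y":0,"z":0,"ax":0,"ay":0,"az":0},{"x":-4,"y":0,"z":0,"ax":0,"ay":0,"az":0},{"x":-4,"y":0,"z":0,"ax":0,"ay":0,"az":0},{"x":-2,"y":0,"z":0,"ax":0,"ay":0,"az":0},{"x":0,"y":0,"z":0,"ax":0,"ay":0,"az":0}]'
python3 - <<'E'
from h import *
a=r.get_image("scene");b=r.get_image("top")
cv2.imwrite("pics/v8.png",np.vstack([cv2.resize(b[130:330,160:500],None,fx=1.5,fy=1.5),cv2.resize(a[120:320,170:510],None,fx=1.5,fy=1.5)]))
E
```

```text
time_s: 49.5
tcp_pos: [0.3856, 0.2513, 0.105]
ee_rot: [-2.252, -2.19, -0.001]
force: [-5.8, 0.5, 6.7]
width: 0.0116
grasp_force: 12.0
time_s: 50.0
tcp_pos: [0.3856, 0.2512, 0.1043]
ee_rot: [2.252, 2.19, 0.0]
force: [0.4, -0.1, 0.8]
width: 0.0479
grasp_force: 0.0
time_s: 51.0
tcp_pos: [0.3795, 0.0384, 0.3045]
ee_rot: [2.256, 2.185, 0.0]
force: [0.6, -0.6, 0.8]
width: 0.0604
grasp_force: 0.0
```

View pics/v8.png

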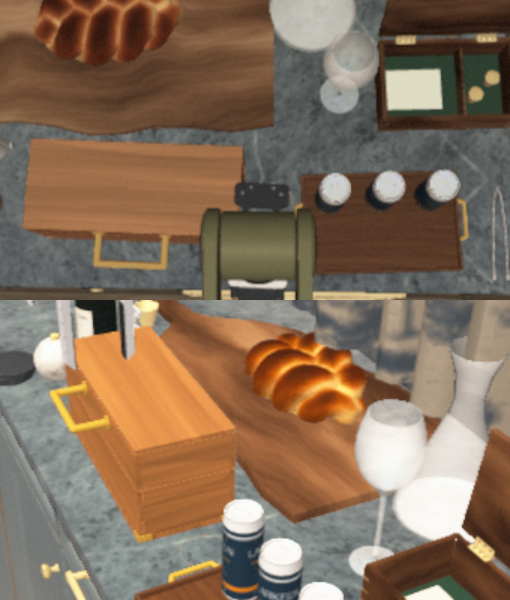

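The lid is fully shut, with the handle at top-view (247,306) as at the start. The three cans stand upright on the tray and the glass hasn't moved, so I'm handing in.

```bash
python3 -c "
from rig import r
print(r.close_job())"
```

```text
the job is handed in; nothing more can be done
None
```

The job is handed in: all three cans stand upright on the tray, both caddies are in the chest with its lid fully closed, and the wine glass was not touched. It took about 51 s of the 210 s allowed.

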